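# Cap the plunger bracket and hold its plunger for the retaining clip

## Robot

A 7-joint arm with a two-finger parallel gripper is mounted at the origin on a cart in front of the work surface, level with it; the furniture and walls round the work are solid. World frame = base frame: x ahead of the robot, y to its left, z up, the work surface at z = 0. Lengths are in m, angles in rad, forces in N, time in s.
With the tool pointing down it reaches from about 0.4 to 0.85 m from the base axis. Payload 4.5 kg.
Tool frame: the origin (TCP) lies on the centre line of the jaws, within the pads' length; the fingertips stand r.tip_extent ahead of it and the grasp point (between the pads) is the TCP (r.tip_extent is the distance from the TCP to the fingertips, in m); z points along the fingers, y is the line along which they close (so a half turn about z gives the same grasp; the last joint's range is limited). The gripper opens to 88 mm and grips with 3 to 60 N. Pads are 18 mm wide; open, the fingers measure 123 mm over their backs; the gripper's body (75 mm by 187 mm) begins 45 mm behind the grasp point.
Start: joints at [1.248, 0.689, -0.195, 1.565, 0.157, 0.902, -0.215], TCP at [0.218, -0.586, 0.258] pointing down, gripper open.
Joint ranges: [-3.01, 3.01], [-0.46, 2.08], [-1.47, 1.51], [0.13, 2.56], [-1, 4.14], [0.04, 2.09], [-2.66, 2.66]. Speed limits (rad/s): [2.57, 2.57, 3.14, 3.14, 3.14, 3.14, 3.14].

## Interface

Orientations are given as a unit quaternion [x, y, z, w].
In Python, from plant import sensors, vision, finish_job, r gives the robot as it stands. The module is installed in compiled form; this text tells all that it offers.
- The arm moves only by the tool step_arm, never from a script. Its argument "steps" is a list of rows, each a list of 2 entries, a list of its own where there are three numbers: the shift along the tool's x, y, z in cm, then the turn, a rotation vector about the tool's x, y, z in degrees. A call has 1 to 12 rows; each row shifts and turns the commanded pose from where the row before left it, along the tool's axes as they then stand; what a row does not reach is not made up. A row lasts 1/8 s, in which the tool goes at most 62.5 mm and 10.7 degrees, less where a joint would pass 70% of its speed; a pose out of reach is approached as far as the arm can. A call with a gripper value outside its range is refused whole. "claw" is the opening, from -1 (shut) to 1 (fully open), set as the call begins (left out, the last holds). The fingers move at their own pace and stop on an object; "grip_force" is the grip in N (left out, the last holds). Time passes only in rows, so rows that do not move let the fingers close. It gives the time, the measured TCP pose, the force, the opening and the grip force at its end, in the units of the state.
- sensors.get_state(): the state, without advancing time (a new reading comes with each control period).
- vision.snapshot(name): name is "side" or "top" or "wrist"; returns a dict with "img" (480x640x3 uint8, red, green, blue), "fx", "fy", "cx", "cy" (pixels), "position" and "rotation" of the camera in the world. Camera axes: x right, y down, z forward; pixel columns grow to the right and rows downward; lengths in m; the calibration is good to about 2 mm. A picture is of the moment at which its call begins. There is no depth.
- finish_job(): hands the job in; it is judged then, once.
The state is a dict: "clock": time; "q": joint angles; "qd": joint speeds; "joint_torque": joint torques, N m; "tool_pos": TCP position; "eef_rot": TCP orientation; "contact_force": force on the tool from outside, world axes, zero at the start; "moment": the same for the moment, N m; "opening": opening from 0.0 (shut) to 1.0 (fully open); "finger_force": force on a finger pad.
Only numpy, scipy, OpenCV 4.12 (cv2) and the standard library are available. Lean on these libraries where they do the work, as an engineer would, in place of code of your own. Each camera call takes 0.05 s, during which the arm holds its last target. There are 200 camera calls.

## Task

Turn the brass dust cap mouth down and set it over the steel neck on top of the blue plunger bracket, fully home on the shoulder, then let go of it. Then draw the knobbed plunger out of the wooden block, thread it nose down through the cap's hole, the upper bushing and the lower bushing, and finish while holding the plunger quite still by its knob, so that the clip groove near its nose stands in the open gap between lower bushing and base plate, about midway and well clear of both, where a workmate can snap the retaining clip on. Let nothing but the gripper carry the plunger, and leave the latch plate, the pliers and the white tub where they are.

Things in the scene. Friction and masses are not known exactly. Their poses are not given: they have to be found in the camera images.
- bracket: Blue C-shaped bracket fixed to the bench, base plate 120 x 84 x 12 mm. Origin: on the bench, on the vertical bushing axis; z up. Column (28 x 56 mm, 102 mm high) centred 56 mm toward +x; two arms 50 mm wide reach 26 mm past the axis toward -x; base plate spans x -45..75 mm. On the axis the base plate has a 15 mm hole (steel bush, top at 13.5 mm): the nose drops into it if let go.
- neck_seat (a point): Point on the bushing axis at the height of the shoulder (42 mm diameter, 105 mm over the bench), where the cap's rim rests when home. From it rises the steel neck, 32 mm in diameter, narrowing to 26 mm over its last 5 mm, its top 131 mm over the bench, with a 15 mm bore. Nothing stands higher. Axes as the bracket's.
- upper_bushing (a point): Point on the axis in the middle of the upper arm, 94 mm over the bench. The arm spans 88 to 100 mm; its brass bushing, bore 15 mm, runs from 86 mm up to the neck's top.
- lower_bushing (a point): Point on the axis in the middle of the lower arm, 54 mm over the bench. The arm spans 48 to 60 mm; its brass bushing spans 46 to 62 mm, bore 15 mm.
- clip_gap (a point): Point on the axis midway in the open gap between base plate (top at 12 mm, its steel bush at 13.5 mm) and lower bushing (underside at 46 mm), 29 mm over the bench.
- dust_cap: Octagonal brass cup, 46 mm across flats, 34 mm long, 0.12 kg; mouth 35 mm across, 28 mm deep; closed end 6 mm thick with a 22 mm hole for the plunger. It lies on one flat, closed end toward the left as the robot sees it; no rolling. Origin: centre of the mouth (23 mm over the bench as it lies); z axis from mouth to closed end, level at first; y level, x up. Home, its top is at 139 mm.
- cap_grip (a point): Middle of the cap, on its axis 17 mm from the mouth; across its +y and -y flats (each 19 mm wide, upright as it lies) it is 46 mm wide.
- plunger: Plunger, 0.16 kg: straight steel rod 12 mm in diameter and 141 mm long under a black knurled cylindrical knob 26 mm in diameter and 34 mm high, 175 mm long in all. The nose tapers from 12 to 7 mm over its last 7 mm. It stands upright, nose down, in a hole of the wooden block. Origin: nose tip; z axis along the rod toward the knob.
- clip_groove (a point): Clip groove, dark and 3 mm wide, on the rod's axis 10 mm from the nose tip.
- knob (a point): Middle of the knob on the rod's axis, 158 mm from the nose tip and 17 mm below the knob's top (164 mm over the bench as it stands in the block).
- pin_block: Wooden block 70 x 100 x 56 mm fixed to the bench. The plunger stands in its 14 mm hole, 50 mm deep; two short dark pins fixed in it stand 12 mm above its top. Origin: centre of the underside.
- block_hole (a point): Mouth of the plunger's hole, on the block's top; 22 mm from the block's centre toward its +y. The nose must rise 50 mm to leave it.
- latch: Small brass latch plate lying on the bench, 22 x 42 x 10 mm; a bystander. Origin: centre of its underside.
- side_pliers: Pliers with yellow and black grips lying on the bench, 142 x 57 x 11 mm; a bystander. Origin: centre of their underside.
- grease_tub: Round white tub with a lid, 63 mm across, 55 mm high; a bystander. Origin: centre of its underside.
Mind the look-alikes: they are no part of the job. There is more than one size of the dust_cap; the job needs the middle-sized. What is shaped like the plunger but green is not meant.

How it is judged:
By the outcome, as a careful person would: the job done as asked, in the order asked, and still so for the second after the job is handed in, while the arm keeps its last pose, push and grip.
It also fails if it takes over 62 s, if anything falls off the work surface, if the arm or the gripper's body presses on something with over 40 N, if the wrist force passes 120 N, or if a joint passes its speed limit or range.

## Working session

There is one attempt and no reset: what is moved stays moved. The work goes in short steps, Python scripts to look and compute and a tool call to move; the robot and the scene stay as the last step left them, time stands still between calls to the robot, and variables do not carry over. Pictures are saved under pics/ and viewed, at most 10 in all, crops included, and the job is handed in when it is done.

Besides the shell and the picture viewer there is one more tool, called after "Request:" as name([rows], argument=value, ...), one row to a line, values as JSON. step_arm: Moves the arm, as the interface text tells. Its arguments: {"type":"object","properties":{"steps":{"type":"array"},"claw":{"type":"number"},"grip_force":{"type":"number"}},"required":["steps"]}

```bash
mkdir -p pics; cat > h.py <<'E'
import numpy as np, cv2
from plant import sensors, vision, finish_job, r
from scipy.spatial.transform import Rotation as R
def snap(n,f=None):
    s=vision.snapshot(n)
    if f: cv2.imwrite('pics/'+f,s['img'][:,:,::-1])
    return s
def ray(s,u,v):
    d=np.array([(u-s['cx'])/s['fx'],(v-s['cy'])/s['fy'],1.]); M=np.array(s['rotation'])
    if M.shape!=(3,3): M=R.from_quat(M).as_matrix()
    return np.array(s['position']),M@d
def onz(s,u,v,z):
    p,d=ray(s,u,v); return p+d*(z-p[2])/d[2]
def tri(a,ua,b,ub):
    p,d=ray(a,*ua);q,e=ray(b,*ub);t=np.linalg.lstsq(np.c_[d,-e],q-p,rcond=None)[0]
    x,y=p+d*t[0],q+e*t[1]; return (x+y)/2,np.linalg.norm(x-y)
def proj(s,P):
    M=np.array(s['rotation']); c=M.T@(np.array(P)-s['position']); return c[0]/c[2]*s['fx']+s['cx'],c[1]/c[2]*s['fy']+s['cy']
E
python3 - <<'E'
from h import *
import pickle
for n in('top','side'):
    s=snap(n,n+'1.png'); pickle.dump(s,open(n+'.pkl','wb')); print(n,s['position'],np.round(s['rotation'],3).tolist(),s['fx'],s['cx'],s['cy'])
st=sensors.get_state(); print(st); print(r.tip_extent)
E
```

```text
top [0.43788777 0.3003852  0.98571026] [-0.704, 0.709, -0.025, 0.026] 549.1914559580019 322.01718284800637 230.73784443962705
side [-0.00629545  1.00540184  0.63385123] [-0.273, 0.823, -0.472, 0.159] 595.2969678137222 320.2717129800481 242.48863265036337
{'clock': 0.1, 'q': array([ 1.24780436,  0.68990008, -0.19450306,  1.56621541,  0.15730636,
        0.90250322, -0.21508576]), 'qd': array([-0.00082977, -0.00212819, -0.00111877, -0.00385249,  0.00042737,
       -0.00094182,  0.00071325]), 'joint_torque': array([-3.52605624e-03, -5.28504038e+01, -1.27174862e+00, -1.53838581e+01,
       -5.25888882e-02,  1.97655012e-03,  5.06327490e-05]), 'tool_pos': array([ 0.21806147, -0.58516393,  0.25699636]), 'eef_rot': array([ 9.84122313e-01,  1.77489727e-01, -2.10912244e-04, -7.90308167e-04]), 'contact_force': array([ 0.23692101, -1.25110311,  0.2433493 ]), 'moment': array([-0.02583123,  0.01197919,  0.00471003]), 'finger_force': 0.0, 'opening': 1.0014323702831351}
0.019
```

View pics/top1.png

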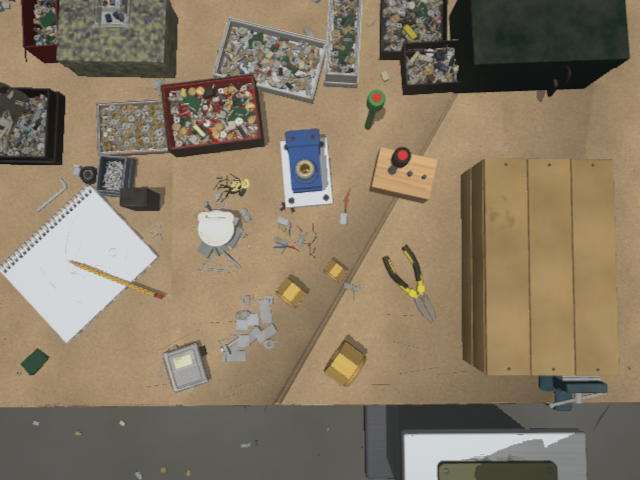

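View pics/side1.png

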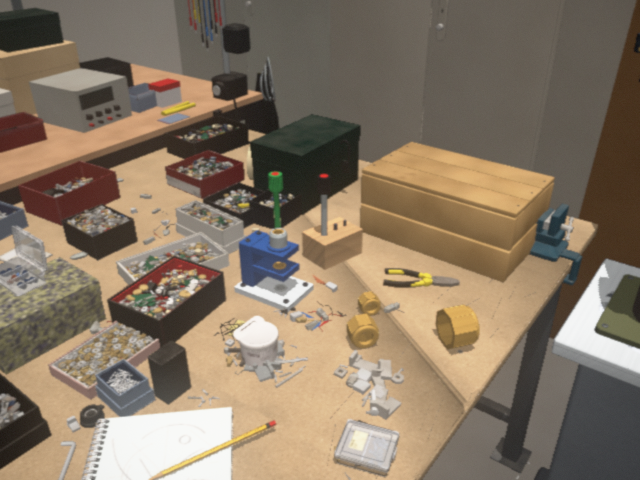

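Top view: three brass caps at (336,269) small, (292,291) middle and (345,363) large. The middle one matches 46 mm at about 0.57 px/mm. Two plungers: a green one with its knob at (375,98), which isn't meant, and one with a dark knob at (401,156) standing in the wooden block. The bracket neck is at (305,169) and the pliers at (410,280). I'll measure these and confirm with a crop.

```bash
sed -i 's/    M=np.array(s\[.rotation.\]); c=/    M=np.array(s["rotation"]); M=M if M.shape==(3,3) else R.from_quat(M).as_matrix(); c=/; s/^def proj(s,P):/def proj(s,P):/' h.py; sed -i 's/^    M=np.array(s\["rotation"\]); M=M if/    M=np.array(s["rotation"]); M=M if/' h.py
python3 - <<'E'
from h import *
import pickle
t=pickle.load(open('top.pkl','rb')); s=pickle.load(open('side.pkl','rb'))
hsv=cv2.cvtColor(t['img'],cv2.COLOR_RGB2HSV)
m=cv2.inRange(hsv,(15,120,100),(28,255,255)); m[:, 380:]=0; m[:240]=0; m[:,:270]=0
n,l,st,c=cv2.connectedComponentsWithStats(m)
for i in range(1,n):
    if st[i,4]>60:
        p=np.argwhere(l==i)[:,::-1].astype(np.float32); rc=cv2.minAreaRect(p)
        b=[onz(t,*q,0.023)[:2] for q in cv2.boxPoints(rc)]
        print('cap',rc,st[i,4],'sides mm',[round(1e3*np.linalg.norm(b[k]-b[(k+1)%4])) for k in range(4)],onz(t,*rc[0],.03).round(4),np.round(b,3).tolist())
for n_,u,z in(('knobtop',(401,156),.181),('neck',(305,169),.131),('tub',(216,228),.055),('green',(375,98),.18)): print(n_,onz(t,*u,z).round(3))
print('tri knob',tri(t,(401,156),s,(324,176)),'tri neck',tri(t,(305,169),s,(278,237)))
# block & base
w=cv2.inRange(hsv,(0,0,170),(180,60,255)); w[:130]=0;w[215:]=0;w[:,:270]=0;w[:,340:]=0
rc=cv2.minAreaRect(np.argwhere(w)[:,::-1].astype(np.float32)); print('base',rc,[onz(t,*q,.012).round(3)[:2].tolist() for q in cv2.boxPoints(rc)])
a=cv2.resize(t['img'][120:400,265:445],None,fx=2.6,fy=2.6,interpolation=cv2.INTER_CUBIC)[:600]; b=cv2.resize(s['img'][160:360,230:360],None,fx=2.5,fy=2.5)
a=cv2.resize(a,None,fx=.82,fy=.82)
o=np.zeros((600,800,3),np.uint8);o[:a.shape[0],:a.shape[1]]=a;o[:b.shape[0],a.shape[1]:a.shape[1]+b.shape[1]]=b
cv2.imwrite('pics/c1.png',o[:,:,::-1])
E
```

```text
cap ((334.70001220703125, 270.9000244140625), (19.0, 14.600000381469727), 36.86989974975586) 273 sides mm [26, 33, 25, 33] [0.4365 0.2796 0.03  ] [[0.436, 0.3], [0.457, 0.285], [0.437, 0.259], [0.416, 0.274]]
cap ((290.3536682128906, 292.6829528808594), (25.7686710357666, 20.302589416503906), 38.65980529785156) 507 sides mm [35, 45, 35, 45] [0.3995 0.3567 0.03  ] [[0.4, 0.386], [0.427, 0.364], [0.399, 0.329], [0.372, 0.351]]
cap ((345.0540466308594, 364.3243408203125), (30.921871185302734, 37.66423416137695), 35.53767776489258) 1077 sides mm [65, 53, 64, 53] [0.2767 0.2633 0.03  ] [[0.265, 0.304], [0.317, 0.265], [0.286, 0.222], [0.234, 0.261]]
knobtop [0.606 0.183 0.181]
neck [0.597 0.327 0.131]
tub [0.511 0.481 0.055]
green [0.694 0.22  0.18 ]
tri knob (array([0.60483591, 0.18243048, 0.18137644]), np.float64(0.0026335910508023287)) tri neck (array([0.59813579, 0.32680005, 0.11857068]), np.float64(0.002524928612388169))
base ((305.86865234375, 171.98968505859375), (66.22833251953125, 48.252689361572266), 85.03025817871094) [[0.67, 0.377], [0.677, 0.291], [0.558, 0.282], [0.551, 0.367]]
```

View pics/c1.png

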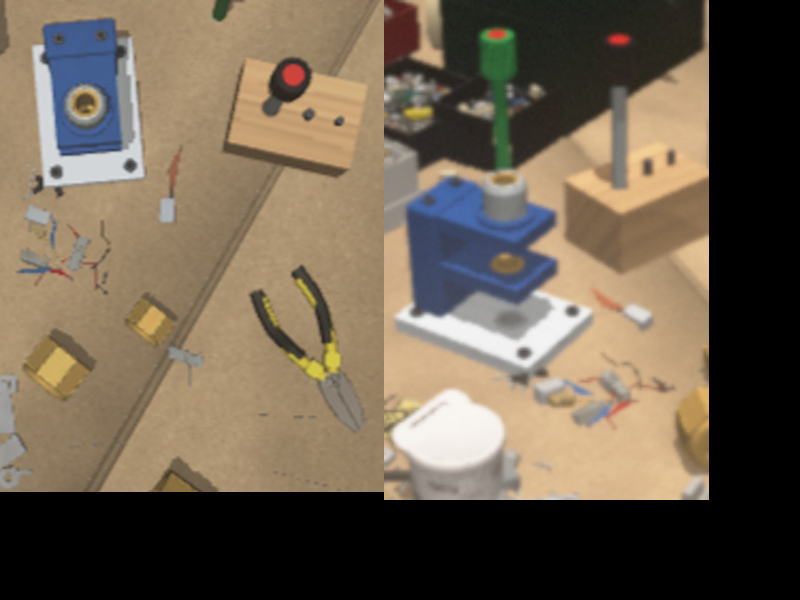

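The crop confirms it: the middle cap's rectangle measures 45 x 35 mm (given 46 x 34). The smaller neighbour is 33 x 26 mm and the large one 65 x 53 mm. The plunger is the black one with the red-topped knob in the wooden block, and triangulating its knob top gives z = 0.181, as it should. The neck is at (0.597, 0.327). I'll lift and swing over in an arc.

Request:
step_arm([
  [[0, 0, -5], [0, 0, 0]],
  [[0, 0, -5], [0, 0, 0]],
  [[5.8, -0.4, 0], [0, 0, -5.6]],
  [[5.8, -0.4, 0], [0, 0, -5.6]],
  [[5.8, -0.4, 0], [0, 0, -5.6]],
  [[5.8, -0.4, 0], [0, 0, -5.6]],
  [[5.8, -0.4, 0], [0, 0, -5.6]],
  [[5.8, -0.4, 0], [0, 0, -5.6]],
  [[5.8, -0.4, 0], [0, 0, -5.6]],
  [[5.8, -0.4, 0], [0, 0, -5.6]],
  [[5.8, -0.4, 0], [0, 0, -5.6]],
  [[5.8, -0.4, 0], [0, 0, -5.6]],
], claw=1, grip_force=25)

```text
clock: 1.6
tool_pos: [0.5809, -0.1585, 0.3572]
eef_rot: [0.785, 0.62, -0.0, -0.0]
contact_force: [1.3, 0.3, 0.4]
opening: 1.002
finger_force: 0.0
```

```bash
python3 - <<'E'
from h import *
s=sensors.get_state(); print(s['q'].round(4).tolist(),s['tool_pos'].round(4),s['eef_rot'].round(4))
E
```

```text
[0.4585, 0.585, -0.4779, 1.4908, 0.2838, 1.1356, -0.3052] [ 0.5809 -0.1585  0.3572] [ 7.847e-01  6.199e-01 -2.000e-04 -2.000e-04]
```

Request:
step_arm([
  [[5.8, -0.4, 0], [0, 0, -5.6]],
  [[5.8, -0.4, 0], [0, 0, -5.6]],
  [[5.8, -0.4, 0], [0, 0, -5.6]],
  [[5.8, -0.4, 0], [0, 0, -5.6]],
  [[5.8, -0.4, 0], [0, 0, -5.6]],
  [[5.8, -0.4, 0], [0, 0, -5.6]],
  [[5.8, -0.4, 0], [0, 0, -5.6]],
  [[5.8, -0.4, 0], [0, 0, -5.6]],
  [[5.0, -0.4, 0], [0, 0, -5.6]],
])

```text
clock: 2.72
tool_pos: [0.4711, 0.329, 0.3573]
eef_rot: [0.445, 0.895, -0.0, -0.0]
contact_force: [-0.4, 1.4, -0.1]
opening: 1.0
finger_force: 0.0
```

```bash
python3 - <<'E'
from h import *
import pickle
st=sensors.get_state(); print(st['q'].round(4).tolist(),st['tool_pos'].round(4),st['eef_rot'].round(4))
print(R.from_quat(st['eef_rot']).as_matrix().round(3).tolist())
s=snap('wrist','w1.png'); pickle.dump(s,open('w1.pkl','wb')); print(s['position'],np.round(s['rotation'],3).tolist(),s['fx'])
E
```

```text
[-0.2769, 0.5851, -0.7183, 1.5675, 0.4099, 1.1452, -0.4369] [0.4711 0.329  0.3573] [ 4.455e-01  8.953e-01 -1.000e-04 -3.000e-04]
[[-0.603, 0.798, -0.001], [0.798, 0.603, 0.0], [0.0, -0.0, -1.0]]
[0.42888904 0.3842171  0.48385601] [0.939, 0.315, 0.044, 0.132] 339.96304977877935
```

View pics/w1.png

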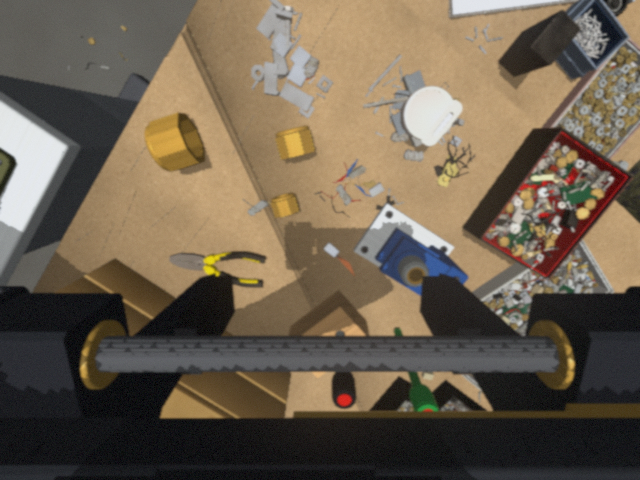

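The wrist view shows the middle cap at (296,142), the small one at (285,205), the large one at (175,140), the bracket neck at (415,275) and the red knob at (344,400). I'll take a closer cap estimate and fit a simple kinematic model, so I can check that the turned pose is reachable.

```bash
cat > kin.py <<'E'
import numpy as np, itertools
from scipy.optimize import least_squares
from scipy.spatial.transform import Rotation as R
Q=[[1.24780436,0.68990008,-0.19450306,1.56621541,0.15730636,0.90250322,-0.21508576],[0.4585,0.585,-0.4779,1.4908,0.2838,1.1356,-0.3052],[-0.2769,0.5851,-0.7183,1.5675,0.4099,1.1452,-0.4369]]
P=[[0.21806147,-0.58516393,0.25699636],[0.5809,-0.1585,0.3572],[0.4711,0.329,0.3573]]
E=[[9.84122313e-01,1.77489727e-01,-2.10912244e-04,-7.90308167e-04],[.7847,.6199,-.0002,-.0002],[.4455,.8953,-.0001,-.0003]]
def fk(q,p,sg):
    d1,a1,d3,a3,d5,a5,d7,o7=p
    Z=lambda a:R.from_euler('z',a); Y=lambda a:R.from_euler('y',a)
    x=np.array([0,0,d1]);M=Z(sg[0]*q[0]); M=M
    x=x+M.apply([a1,0,0]);M=M*Y(q[1])*Z(sg[1]*q[2]); x=x+M.apply([a3,0,d3])
    M=M*Y(q[3]); x=x+M.apply([-a3,0,0]);M=M*Z(sg[2]*q[4]); x=x+M.apply([0,0,d5])
    M=M*Y(q[5]); x=x+M.apply([a5,0,d7]); return x,M*Z(sg[3]*q[6]+o7)
lo=np.r_[[-3.01,-.46,-1.47,.13,-1,.04,-2.66]]; hi=np.r_[[3.01,2.08,1.51,2.56,4.14,2.09,2.66]]
def fit(Q=Q,P=P,E=E):
    best=None
    for sg in itertools.product((1,-1),repeat=4):
        def f(p):
            o=[]
            for q,x,e in zip(Q,P,E):
                y,M=fk(q,p,sg); o+=list(y-x)+list(.3*(M*R.from_quat(e).inv()).as_rotvec())
            return o
        for o7 in(0,1.57,3.14,-1.57):
            s=least_squares(f,[.33,0,.35,0,.35,0,.25,o7])
            if best is None or s.cost<best[0]: best=(s.cost,s.x,sg)
    return best
def ik(pos,Rm,p,sg,q0,full=False):
    f=lambda q:np.r_[10*(fk(q,p,sg)[0]-pos),3*(fk(q,p,sg)[1]*Rm.inv()).as_rotvec(),.01*(q-q0)]
    s=least_squares(f,np.clip(q0,lo+.01,hi-.01),bounds=(lo,hi)); y,M=fk(s.x,p,sg)
    return s.x,np.linalg.norm(y-pos),(M*Rm.inv()).magnitude()
E
python3 - <<'E'
from kin import *
from h import onz,ray
import pickle,cv2
c,p,sg=fit(); print('fit',c,p.round(4),sg); pickle.dump((p,sg),open('kin.pkl','wb'))
w=pickle.load(open('w1.pkl','rb'))
hsv=cv2.cvtColor(w['img'],cv2.COLOR_RGB2HSV)
m=cv2.inRange(hsv,(15,120,100),(28,255,255)); k=np.zeros_like(m); k[115:170,268:325]=255; m&=k
pt=np.argwhere(m)[:,::-1].astype(np.float32); rc=cv2.minAreaRect(pt); print(rc)
b=np.array([onz(w,*q,.028)[:2] for q in cv2.boxPoints(rc)]); print(b.round(4).tolist(),b.mean(0),[np.linalg.norm(b[i]-b[i-1]).round(4) for i in range(4)])
# final placing: tool points yaw psi horizontally, tilted t down
for t in (0,20,30,40):
  for psi in (0,20,40):
    t_,ps=np.radians([t,psi]); z=np.array([np.cos(t_)*np.cos(ps),np.cos(t_)*np.sin(ps),-np.sin(t_)]); y=np.cross(z,[0,0,1.]);y/=np.linalg.norm(y); x=np.cross(y,z)
    Rm=R.from_matrix(np.c_[x,y,z]); sols=[]
    for q5 in(.4,1.57,3):
      for q3 in (-1,-.5,0,.5,1): 
        q,e,a=ik(np.array([.597,.327,.16]),Rm,p,sg,np.array([-.4,.7,q3,1.6,q5,.9,0])); 
        if e<.003 and a<.02: sols.append(q)
    print(t,psi,len(sols),[s.round(2).tolist() for s in sols[:2]])
E
```

```text
fit 0.00020830962228495013 [85.7732 -0.3256  1.5034 -0.1331  0.2088 -0.1634 86.528   1.5708] (-1, -1, -1, -1)
((294.29412841796875, 142.17648315429688), (29.10427474975586, 36.380340576171875), 75.96376037597656)
[[0.37, 0.3471], [0.3998, 0.3831], [0.4279, 0.3604], [0.3976, 0.3234]] [0.39881397 0.35347958] [np.float64(0.0364), np.float64(0.0468), np.float64(0.0361), np.float64(0.0478)]
0 0 0 []
0 20 0 []
0 40 0 []
20 0 0 []
20 20 0 []
20 40 0 []
30 0 0 []
30 20 0 []
30 40 0 []
40 0 0 []
40 20 0 []
40 40 0 []
```

```bash
cat > kin.py <<'E'
import numpy as np, itertools, pickle
from scipy.optimize import least_squares
from scipy.spatial.transform import Rotation as R
Q=np.array([[1.24780436,0.68990008,-0.19450306,1.56621541,0.15730636,0.90250322,-0.21508576],[0.4585,0.585,-0.4779,1.4908,0.2838,1.1356,-0.3052],[-0.2769,0.5851,-0.7183,1.5675,0.4099,1.1452,-0.4369]])
P=np.array([[0.21806147,-0.58516393,0.25699636],[0.5809,-0.1585,0.3572],[0.4711,0.329,0.3573]])
E=np.array([[9.84122313e-01,1.77489727e-01,-2.10912244e-04,-7.90308167e-04],[.7847,.6199,-.0002,-.0002],[.4455,.8953,-.0001,-.0003]])
AX='zyzyzyz'
lo=np.r_[[-3.01,-.46,-1.47,.13,-1,.04,-2.66]]; hi=np.r_[[3.01,2.08,1.51,2.56,4.14,2.09,2.66]]
def rot(q,sg,of): return [R.from_euler(AX[i],sg[i]*q[i]+of[i]) for i in range(7)]
def fk(q,p,sg,of):
    # p: d1, then xz offsets after joints 2(link to elbow),4(forearm),6(hand), a1
    r=rot(q,sg,of); M=r[0]; x=np.array([0,0,p[0]])+M.apply([p[1],0,0])
    M=M*r[1]*r[2]; x=x+M.apply([p[2],0,p[3]]); M=M*r[3]; x=x+M.apply([p[4],0,0]); M=M*r[4]; x=x+M.apply([0,0,p[5]])
    M=M*r[5]; x=x+M.apply([p[6],0,p[7]]); return x,M*r[6]
def ik(pos,Rm,K,q0,w=.01):
    f=lambda q:(lambda y,M:np.r_[10*(y-pos),3*(M*Rm.inv()).as_rotvec(),w*(q-q0)])(*fk(q,*K))
    s=least_squares(f,np.clip(q0,lo+.01,hi-.01),bounds=(lo,hi)); y,M=fk(s.x,*K)
    return s.x,np.linalg.norm(y-pos),(M*Rm.inv()).magnitude()
E
python3 - <<'E'
from kin import *
h=np.pi/2; res=[]
Rt=[R.from_quat(e) for e in E]
# yaw-invariant at base? use full tool rotation incl. relative yaw; q1,q7 offsets solved from quarter turns
for sg in itertools.product((1,),(1,-1),(1,-1),(1,-1),(1,-1),(1,-1),(1,)):
  for of in itertools.product((0,),(0,h,-h),(0,2*h),(0,h,-h,2*h),(0,h,-h,2*h),(0,h,-h,2*h),(0,)):
    z=0
    for q in Q:
        rr=rot(q,sg,of); v=np.array([0,0,1.])
        for k in(5,4,3,2,1): v=rr[k].apply(v)
        z+=v[2]+1
    res.append((z,sg,of))
res.sort(key=lambda a:a[0]); c=[a for a in res if a[0]<1e-4]; print(len(c),res[0][0])
out=[]
for z,sg,of in c:
  for s1,s7,o1,o7 in itertools.product((1,-1),(1,-1),(0,h,-h,2*h),(0,h,-h,2*h)):
    s=(s1,)+sg[1:6]+(s7,); o=(o1,)+of[1:6]+(o7,)
    e=0
    for q,t in zip(Q,Rt):
        M=R.identity()
        for k in rot(q,s,o): M=M*k
        e+=(M*t.inv()).magnitude()
    if e<.05: out.append((e,s,o))
print(len(out)); fits=[]
for e,s,o in out:
    f=lambda p:np.r_[np.ravel([fk(q,p,s,o)[0]-x for q,x in zip(Q,P)]),1e-3*(p-np.array([.33,0,0,.35,0,.35,0,.25])*1)]
    for sgn in(1,):
        g=least_squares(f,[.33,0,0,.35,0,.35,0,.25]); r=np.linalg.norm(g.fun[:9]); fits.append((r,e,s,o,g.x))
fits.sort(key=lambda a:a[0])
for a in fits[:8]: print(round(a[0],4),round(a[1],4),a[2],np.round(np.array(a[3])/h).tolist(),a[4].round(3))
pickle.dump([ (f[4],f[2],f[3]) for f in fits[:8]],open('kin.pkl','wb'))
E
```

```text
32 1.7294719193428065e-06
64
0.0315 0.0001 (-1, -1, -1, -1, 1, -1, -1) [2.0, 0.0, 0.0, 2.0, 0.0, 2.0, -1.0] [ 3.67  -0.051  0.04   0.585 -0.015 -0.363 -0.053  3.678]
0.0315 0.0001 (-1, 1, -1, -1, 1, 1, -1) [0.0, 0.0, 2.0, 2.0, 2.0, 2.0, 1.0] [ 3.67   0.051  0.04   0.585 -0.015 -0.363  0.053  3.678]
0.0315 0.0001 (-1, -1, -1, 1, 1, -1, -1) [2.0, 0.0, 2.0, 2.0, 2.0, 2.0, -1.0] [ 3.67  -0.051 -0.04   0.585  0.015 -0.363 -0.053  3.678]
0.0315 0.0001 (-1, 1, -1, 1, 1, -1, -1) [0.0, 0.0, 0.0, 2.0, 2.0, 2.0, -1.0] [ 3.67   0.051 -0.04   0.585  0.015 -0.363 -0.053  3.678]
0.0315 0.0001 (-1, -1, -1, 1, 1, 1, -1) [2.0, 0.0, 2.0, 2.0, 0.0, 2.0, 1.0] [ 3.67  -0.051 -0.04   0.585  0.015 -0.363  0.053  3.678]
0.0315 0.0001 (-1, 1, -1, 1, 1, 1, -1) [0.0, 0.0, 0.0, 2.0, 0.0, 2.0, 1.0] [ 3.67   0.051 -0.04   0.585  0.015 -0.363  0.053  3.678]
0.0315 0.0001 (-1, -1, -1, -1, 1, 1, -1) [2.0, 0.0, 0.0, 2.0, 2.0, 2.0, 1.0] [ 3.67  -0.051  0.04   0.585 -0.015 -0.363  0.053  3.678]
0.0315 0.0001 (-1, 1, -1, -1, 1, -1, -1) [0.0, 0.0, 2.0, 2.0, 0.0, 2.0, -1.0] [ 3.67   0.051  0.04   0.585 -0.015 -0.363 -0.053  3.678]
```

```bash
cat >> h.py <<'E'
def frame(zdir,xhint=None,y=None):
    z=np.array(zdir,float);z/=np.linalg.norm(z)
    if y is None: y=np.cross(z,xhint)
    y=np.array(y,float)-np.dot(y,z)*z;y/=np.linalg.norm(y); return R.from_matrix(np.c_[np.cross(y,z),y,z])
def go(pos,Rm=None):
    s=sensors.get_state(); M=R.from_quat(s['eef_rot']); Rm=M if Rm is None else Rm
    d=np.array(pos)-s['tool_pos']; print('q',s['q'].round(3).tolist(),'pos',s['tool_pos'].round(4),'F',s['contact_force'].round(1),'op',round(s['opening'],3))
    print('shift in present frame cm',(100*M.inv().apply(d)).round(2),'rotvec deg',np.degrees((M.inv()*Rm).as_rotvec()).round(2),'shift in goal frame cm',(100*Rm.inv().apply(d)).round(2))
    import json; open('log.txt','a').write(json.dumps([list(s['q']),list(s['tool_pos']),list(s['eef_rot'])])+'\n')
    return s
E
cat > cap.py <<'E'
from h import *
th=np.radians(51); yc=np.array([np.cos(th),np.sin(th),0]); a=np.array([-np.sin(th),np.cos(th),0])
z=-a*.5-np.array([0,0,.866]); Rg=frame(z,y=yc); G=np.array([.399,.354,.023])-.005*z; H=G-.08*z
E
python3 -c "
from cap import *
go(H,Rg)"
```

```text
q [-0.283, 0.585, -0.728, 1.57, 0.407, 1.144, -0.437] pos [0.4649 0.3358 0.3581] F [-3.1  4.3  1. ] op 0.997
shift in present frame cm [ 9.43 -5.05 26.22] rotvec deg [ -3.38 -30.3  -12.83] shift in goal frame cm [22.19 -2.73 17.38]
```

Request:
step_arm([
  [[1.9, -1.0, 5.0], [0, 0, 0]],
  [[1.9, -1.0, 5.0], [0, 0, 0]],
  [[1.9, -1.0, 5.0], [0, 0, 0]],
  [[1.9, -1.0, 5.0], [0, 0, 0]],
  [[1.8, -1.0, 5.0], [0, 0, 0]],
  [[0, 0, 0], [-0.85, -7.6, -3.2]],
  [[0, 0, 0], [-0.85, -7.6, -3.2]],
  [[0, 0, 0], [-0.85, -7.6, -3.2]],
  [[0, 0, 0], [-0.85, -7.6, -3.2]],
  [[0, 0, 0], [0, 0, 0]],
  [[0, 0, 0], [0, 0, 0]],
])

```text
clock: 4.15
tool_pos: [0.377, 0.3714, 0.1078]
eef_rot: [0.331, 0.906, -0.091, 0.247]
contact_force: [0.3, -0.2, -0.3]
opening: 0.997
finger_force: 0.0
```

```bash
python3 -c "
from cap import *
go(G,Rg); s=snap('wrist'); 
u,v=proj(s,[.399,.354,.023]); print(u,v); u,v=int(u),int(v)
im=s['img'].copy(); cv2.circle(im,(u,v),3,(255,0,0),1)
y0=max(0,v-100);x0=max(0,u-130)
cv2.imwrite('pics/w2.png',cv2.resize(im[y0:y0+200,x0:x0+266],None,fx=3,fy=3)[:600,:800,::-1])"
```

```text
q [-1.068, 0.888, -0.147, 1.958, 0.992, 0.766, -1.195] pos [0.377  0.3714 0.1078] F [ 0.3 -0.2 -0.3] op 0.997
shift in present frame cm [1.89 0.1  8.23] rotvec deg [-0.69  0.5  -1.01] shift in goal frame cm [1.82 0.03 8.25]
329.5683377618466 219.5070739563422
```

View pics/w2.png

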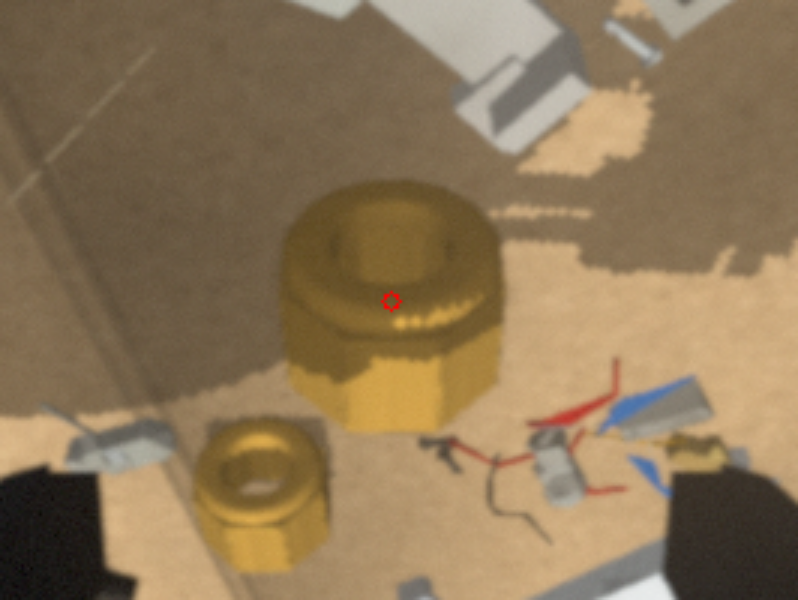

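The crop shows the closed end (22 mm hole) facing the left/hand side, as described. The cap's silhouette runs x 283–503 and its centre agrees with my mark at (392,302). I'll descend, grip and lift.

Request:
step_arm([
  [[1.8, 0, 1.0], [-0.7, 0.5, -1.0]],
  [[0, 0, 2.4], [0, 0, 0]],
  [[0, 0, 2.4], [0, 0, 0]],
  [[0, 0, 2.4], [0, 0, 0]],
  [[0, 0, 0], [0, 0, 0]],
  [[0, 0, 0], [0, 0, 0]],
])

```text
clock: 4.95
tool_pos: [0.3967, 0.3564, 0.0283]
eef_rot: [0.322, 0.911, -0.086, 0.244]
contact_force: [-0.2, -0.3, 0.5]
opening: 0.998
finger_force: 0.0
```

```bash
python3 -c "
from cap import *
go(G,Rg)"
```

```text
q [-1.07, 1.03, -0.063, 1.977, 1.187, 0.615, -1.363] pos [0.3967 0.3564 0.0283] F [-0.2 -0.3  0.5] op 0.998
shift in present frame cm [-0.01 -0.04  0.12] rotvec deg [ 0.09 -0.03  0.  ] shift in goal frame cm [-0.01 -0.04  0.12]
```

Request:
step_arm([
  [[0, 0, 0], [0, 0, 0]],
  [[0, 0, 0], [0, 0, 0]],
  [[0, 0, 0], [0, 0, 0]],
  [[0, 0, 0], [0, 0, 0]],
  [[0, 0, 0], [0, 0, 0]],
  [[0, 0, 0], [0, 0, 0]],
], claw=-1, grip_force=35)

```text
clock: 5.7
tool_pos: [0.3962, 0.3566, 0.0276]
eef_rot: [0.321, 0.911, -0.086, 0.244]
contact_force: [-0.0, 0.3, 1.4]
opening: 0.517
finger_force: 35.0
```

Request:
step_arm([
  [[-1.2, 0, -2.2], [0, 0, 0]],
  [[-2.5, 0, -4.3], [0, 0, 0]],
  [[-2.5, 0, -4.3], [0, 0, 0]],
  [[-2.5, 0, -4.3], [0, 0, 0]],
  [[-2.5, 0, -4.3], [0, 0, 0]],
])

```text
clock: 6.32
tool_pos: [0.3958, 0.3559, 0.253]
eef_rot: [0.321, 0.911, -0.086, 0.244]
contact_force: [0.1, -0.0, -0.9]
opening: 0.518
finger_force: 35.0
```

```bash
cat > plan.py <<'E'
from kin import *; import json
h=np.pi/2
sg=(-1,1,-1,1,1,1,-1); of=(0,0,0,0,0,0,None)
L=[json.loads(l) for l in open('log.txt')]
Qa=list(Q)+[np.array(l[0]) for l in L]; Pa=list(P)+[np.array(l[1]) for l in L]; Ea=list(E)+[l[2] for l in L]
best=None
for o7 in(0,h,-h,2*h):
  for o4,o5,o6,sgs in itertools.product((0,),(0,2*h),(0,),itertools.product((1,-1),repeat=4)):
    s=(sgs[0],1,sgs[1],1,sgs[2],1,sgs[3]); o=(0,0,0,o4,o5,o6,o7)
    e=0
    for q,t in zip(Qa,Ea):
        M=R.identity()
        for k in rot(q,s,o): M=M*k
        e+=(M*R.from_quat(t).inv()).magnitude()
    if best is None or e<best[0]: best=(e,s,o)
e,sg,of=best
def rows(q):
    r=rot(q,sg,of); A=[np.eye(3)]; M=R.identity()
    for k in r: M=M*k; A.append(M.as_matrix())
    return np.hstack(A[i] for i in ()) if 0 else np.hstack(A)
A=np.vstack([rows(q) for q in Qa]); b=np.concatenate(Pa)
pri=np.zeros(24); pri[2]=.3; pri[8+1]=0
x0=np.zeros(24); x0[2]=.3; x0[11]=.35; x0[17]=.35; x0[23]=.2
lam=1e-3; x=x0+np.linalg.lstsq(np.vstack([A,lam*np.eye(24)]),np.r_[b-A@x0,np.zeros(24)],rcond=None)[0]
res=np.abs(A@x-b).max()
def FK(q):
    M=R.identity()
    for k in rot(q,sg,of): M=M*k
    return rows(q)@x,M
def IK(pos,Rm,q0,w=.02):
    def f(q): y,M=FK(q); return np.r_[10*(y-pos),3*(M*Rm.inv()).as_rotvec(),w*(q-q0)]
    s=least_squares(f,np.clip(q0,lo+.01,hi-.01),bounds=(lo,hi)); y,M=FK(s.x); return s.x,np.linalg.norm(y-pos),(M*Rm.inv()).magnitude()
E
python3 - <<'E' 2>&1 | grep -v Warn
from cap import *
s=go(G,Rg)
from plan import *
print('fit',e,sg,np.array(of)/h,'res',res,len(Qa)); print(x.reshape(8,3).round(3).tolist())
for t in(20,30):
  for psi in(0,20,40,60):
    tt,ps=np.radians([t,psi]); z=[np.cos(tt)*np.cos(ps),np.cos(tt)*np.sin(ps),-np.sin(tt)]
    Rm=frame(z,xhint=[0,0,1]); print(t,psi,[(lambda o:(o[0].round(2).tolist(),round(o[1],4),round(o[2],3)))(IK(np.array([.597,.327,.17]),Rm,s['q']))])
E
```

```text
q [-0.972, 0.635, -0.222, 1.899, 0.807, 0.961, -0.861] pos [0.3958 0.3559 0.253 ] F [ 0.1 -0.  -0.9] op 0.518
shift in present frame cm [11.18  0.07 19.6 ] rotvec deg [0.03 0.01 0.14] shift in goal frame cm [11.18  0.05 19.6 ]
fit 9.63810106921977e-05 (-1, 1, -1, 1, -1, 1, -1) [0. 0. 0. 0. 0. 0. 1.] res 2.7059824899644536e-05 7
[[-0.0, -0.0, 0.324], [0.0, -0.009, 0.024], [-0.0, -0.009, 0.106], [-0.0, -0.014, 0.456], [-0.0, -0.014, -0.002], [-0.0, -0.0, 0.348], [0.0, -0.0, 0.054], [0.0, -0.0, 0.254]]
Traceback (most recent call last):
TypeError: tuple indices must be integers or slices, not str
```

The cap is held (opening 45.5 mm). The kinematic model fits to 0.03 mm, so I'll check the turned pose and the path to it.

```bash
python3 - <<'E' 2>&1 | grep -v Warn
from cap import *
st=sensors.get_state()
from plan import *
from scipy.spatial.transform import Slerp
for psi in(-10,10,30,50,70):
    tt,ps=np.radians([30,psi]); z=[np.cos(tt)*np.cos(ps),np.cos(tt)*np.sin(ps),-np.sin(tt)]
    Rm=frame(z,xhint=[0,0,1]); R0=R.from_quat(st['eef_rot']); q=st['q'].copy(); p0=st['tool_pos']; p1=np.array([.597,.327,.25])
    sl=Slerp([0,1],R.concatenate([R0,Rm])); em=0;dq=0
    for t in np.linspace(0,1,25)[1:]:
        qn,e1,e2=IK(p0+t*(p1-p0),sl(t),q); em=max(em,e1,e2); dq=max(dq,abs(qn-q).max()); q=qn
    a=q.copy(); qn,e1,e2=IK(np.array([.597,.327,.125]),Rm,q)
    print(psi,'maxerr',round(em,3),'maxdq',round(dq,2),a.round(2).tolist(),'low',qn.round(2).tolist(),round(e1,4),round(e2,3),'turn deg',np.degrees((R0.inv()*Rm).as_rotvec()).round(1))
E
```

```text
-10 maxerr 0.151 maxdq 0.99 [-1.5, 1.16, 1.14, 1.95, -1.0, 0.04, -1.81] low [-1.5, 1.42, 1.08, 1.88, -1.0, 0.04, -2.05] 0.0246 0.171 turn deg [-40.7  28.6 151.8]
10 maxerr 0.574 maxdq 0.75 [0.2, 1.07, -1.47, 1.75, 1.68, 1.07, -2.66] low [0.24, 1.43, -1.47, 1.85, 2.11, 1.09, -2.66] 0.1002 0.613 turn deg [-36.   44.7 134.3]
30 maxerr 0.38 maxdq 0.79 [0.32, 1.14, -1.47, 1.92, 1.89, 0.81, -2.66] low [0.29, 1.97, -1.47, 2.3, 3.15, 1.49, -2.66] 0.0632 0.334 turn deg [-31.   58.  115.5]
50 maxerr 0.16 maxdq 0.74 [0.4, 1.24, -1.47, 2.03, 2.14, 0.64, -2.66] low [0.4, 1.61, -1.47, 2.1, 2.53, 0.84, -2.66] 0.02 0.113 turn deg [-25.7  68.8  95.8]
70 maxerr 0.002 maxdq 1.01 [0.45, 1.3, -1.46, 2.0, 2.02, 0.41, -2.33] low [0.45, 1.56, -1.43, 1.99, 2.25, 0.5, -2.3] 0.0 0.0 turn deg [-20.2  77.2  75.4]
```

```bash
cat > srch.py <<'E'
from cap import *
st=sensors.get_state()
from plan import *
rng=np.random.default_rng(0)
for flip in(1,-1):
  for t in(30,40):
    for psi in(-100,-70,-40,-20,0,15,30,40):
      tt,ps=np.radians([t,psi]); z=[np.cos(tt)*np.cos(ps),np.cos(tt)*np.sin(ps),-np.sin(tt)]
      Rm=frame(z,xhint=[0,0,flip]); best=None
      for k in range(14):
        q0=np.clip(np.r_[-.5+rng.normal()*.5,.9,rng.uniform(-1,1),1.9,rng.uniform(-.9,4),rng.uniform(.3,1.8),rng.uniform(-2.3,2.3)],lo,hi)
        q,e1,e2=IK(np.array([.597,.327,.125]),Rm,q0,.002)
        m=np.minimum(q-lo,hi-q).min()
        if e1<.003 and e2<.02 and (best is None or m>best[0]): best=(m,q)
      if best: print(flip,t,psi,'margin',best[0].round(2),best[1].round(2).tolist())
E
python3 srch.py 2>&1 | grep -v Warn
```

```text
1 30 -100 margin 0.12 [-0.85, 1.45, 0.28, 0.58, 0.35, 1.97, 2.27]
1 30 -70 margin 0.47 [-0.83, 1.24, -0.19, 1.15, 0.96, 1.62, 2.11]
1 30 -40 margin 0.7 [-0.83, 1.12, -0.26, 1.64, 1.39, 1.33, 1.96]
1 30 -20 margin 0.64 [-0.67, 1.11, -0.5, 1.92, 1.83, 1.43, 1.87]
1 30 0 margin 0.41 [-0.51, 1.13, -0.6, 2.15, 2.23, 1.49, 1.9]
1 30 15 margin 0.29 [-0.59, 1.08, -0.27, 2.27, 2.61, 1.32, 1.7]
1 30 30 margin 0.27 [-0.19, 1.16, -0.67, 2.29, 2.87, 1.34, 2.19]
1 30 40 margin 0.28 [-0.3, 1.08, -0.29, 2.28, 3.23, 1.2, 1.89]
1 40 -100 margin 0.35 [-0.87, 1.34, 0.34, 0.77, 0.21, 1.74, 2.26]
1 40 -70 margin 0.51 [-0.8, 1.16, -0.17, 1.23, 0.87, 1.45, 2.15]
1 40 -40 margin 0.63 [-0.64, 1.09, -0.54, 1.65, 1.44, 1.39, 2.03]
1 40 -20 margin 0.65 [-0.74, 1.0, -0.29, 1.91, 1.71, 1.05, 1.94]
1 40 0 margin 0.47 [-0.41, 1.07, -0.72, 2.09, 2.12, 1.3, 2.09]
1 40 15 margin 0.36 [-0.58, 0.97, -0.24, 2.2, 2.56, 0.98, 1.78]
1 40 30 margin 0.34 [-0.24, 1.03, -0.58, 2.22, 2.74, 1.0, 2.16]
1 40 40 margin 0.35 [-0.38, 0.97, -0.19, 2.21, 3.21, 0.88, 1.78]
-1 30 -100 margin 0.17 [-0.97, 1.57, 1.06, 0.6, -0.28, 1.92, -0.58
[... 298 characters left out ...]
 1.32, -1.03, 2.24, 2.55, 1.67, -0.77]
-1 30 30 margin 0.28 [0.01, 1.34, -1.07, 2.28, 2.77, 1.43, -0.53]
-1 30 40 margin 0.31 [0.13, 1.36, -1.1, 2.25, 2.87, 1.2, -0.38]
-1 40 -100 margin 0.38 [-0.95, 1.39, 0.67, 0.78, -0.06, 1.71, -0.72]
-1 40 -70 margin 0.81 [-0.96, 1.17, 0.19, 1.24, 0.6, 1.28, -0.83]
-1 40 -40 margin 0.91 [-0.78, 1.05, -0.27, 1.65, 1.32, 1.18, -1.08]
-1 40 -20 margin 0.66 [-0.58, 1.05, -0.58, 1.9, 1.76, 1.28, -1.13]
-1 40 0 margin 0.47 [-0.32, 1.13, -0.88, 2.09, 2.13, 1.43, -0.96]
-1 40 15 margin 0.38 [-0.13, 1.22, -1.06, 2.18, 2.35, 1.43, -0.69]
-1 40 30 margin 0.36 [-0.01, 1.2, -1.04, 2.2, 2.53, 1.19, -0.52]
-1 40 40 margin 0.38 [0.1, 1.22, -1.07, 2.18, 2.61, 1.0, -0.35]
```

```bash
cat > p2.py <<'E'
from cap import *
st=sensors.get_state()
from plan import *
tt,ps=np.radians([30,-40]); z=[np.cos(tt)*np.cos(ps),np.cos(tt)*np.sin(ps),-np.sin(tt)]
Rm=frame(z,xhint=[0,0,1])
qg,e1,e2=IK(np.array([.58,.345,.26]),Rm,np.array([-0.83,1.0,-0.26,1.64,1.39,1.2,1.96]),.002); print(qg.round(2),e1,e2)
N=22; q0=st['q']; pts=np.array([[sx,sy,sz] for sx in(-.038,.038) for sy in(-.094,.094) for sz in(-.045,-.2)]+[[0,0,.02],[0.03,0,0],[-.03,0,0]])
x0,M0=FK(q0)
for i in range(1,N+1):
    t=i/N; y,M=FK(q0+t*(qg-q0)); y=y+np.array([0,0,.12*np.sin(np.pi*t)]); w=y+M.apply(pts)
    print(i,(100*M0.inv().apply(y-x0)).round(1).tolist(),np.degrees((M0.inv()*M).as_rotvec()).round(1).tolist(),y.round(2).tolist(),'low',w[w[:,2].argmin()].round(2).tolist()); x0,M0=y,M
E
python3 p2.py 2>&1 | grep -v Warn
```

```text
[-0.88  0.91 -0.25  1.63  1.26  1.39  2.16] 3.590387185817965e-08 2.0448638192173413e-07
1 [-1.4, 0.5, -1.1] [0.3, -1.3, -8.3] [0.4, 0.36, 0.27] low [0.41, 0.35, 0.25]
2 [-1.5, 0.3, -1.0] [0.4, -1.3, -8.3] [0.41, 0.35, 0.29] low [0.42, 0.35, 0.27]
3 [-1.5, 0.0, -0.9] [0.6, -1.2, -8.3] [0.42, 0.35, 0.3] low [0.43, 0.35, 0.28]
4 [-1.5, -0.2, -0.8] [0.7, -1.1, -8.3] [0.43, 0.35, 0.32] low [0.44, 0.35, 0.3]
5 [-1.4, -0.3, -0.7] [0.9, -1.0, -8.2] [0.44, 0.35, 0.33] low [0.39, 0.45, 0.31]
6 [-1.3, -0.5, -0.5] [1.0, -0.9, -8.2] [0.45, 0.35, 0.34] low [0.39, 0.44, 0.32]
7 [-1.1, -0.6, -0.4] [1.1, -0.7, -8.2] [0.46, 0.35, 0.35] low [0.39, 0.43, 0.32]
8 [-1.0, -0.6, -0.2] [1.2, -0.6, -8.2] [0.47, 0.35, 0.36] low [0.38, 0.42, 0.33]
9 [-0.8, -0.7, -0.0] [1.3, -0.4, -8.2] [0.47, 0.35, 0.37] low [0.39, 0.41, 0.33]
10 [-0.7, -0.6, 0.2] [1.3, -0.2, -8.2] [0.48, 0.35, 0.37] low [0.39, 0.39, 0.34]
11 [-0.6, -0.5, 0.4] [1.4, -0.0, -8.1] [0.49, 0.35, 0.37] low [0.44, 0.44, 0.34]
12 [-0.5, -0.4, 0.5] [1.4, 0.1, -8.1] [0.5, 0.35, 0.37] low [0.44, 0.43, 0.33]
13 [-0.5, -0.3, 0.7] [1.3, 0.3, -8.1] [0.51, 0.35, 0.37] low [0.44, 0.42, 0.32]
14 [-0.5, -0.2, 0.9] [1.3, 0.5, -8.1] [0.52, 0.35, 0.36] low [0.43, 0.41, 0.32]
15 [-0.5, -0.1, 1.0] [1.2, 0.7, -8.1] [0.52, 0.35, 0.35] low [0.44, 0.39, 0.31]
16 [-0.6, -0.0, 1.1] [1.1, 0.8, -8.1] [0.53, 0.35, 0.35] low [0.44, 0.38, 0.3]
17 [-0.7, 0.0, 1.2] [1.0, 1.0, -8.0] [0.54, 0.35, 0.33] low [0.44, 0.37, 0.29]
18 [-0.8, 0.0, 1.3] [0.8, 1.1, -8.0] [0.55, 0.35, 0.32] low [0.45, 0.35, 0.28]
19 [-0.9, 0.0, 1.3] [0.7, 1.2, -8.0] [0.56, 0.35, 0.31] low [0.45, 0.34, 0.27]
20 [-1.0, -0.1, 1.4] [0.5, 1.3, -8.0] [0.56, 0.35, 0.29] low [0.46, 0.33, 0.26]
21 [-1.1, -0.2, 1.4] [0.3, 1.4, -8.0] [0.57, 0.35, 0.28] low [0.56, 0.36, 0.25]
22 [-1.1, -0.3, 1.3] [0.1, 1.4, -8.0] [0.58, 0.34, 0.26] low [0.57, 0.35, 0.23]
```

Request:
step_arm([
  [[-1.4, 0.5, -1.1], [0.3, -1.3, -8.3]],
  [[-1.5, 0.3, -1.0], [0.4, -1.3, -8.3]],
  [[-1.5, 0, -0.9], [0.6, -1.2, -8.3]],
  [[-1.5, -0.2, -0.8], [0.7, -1.1, -8.3]],
  [[-1.4, -0.3, -0.7], [0.9, -1.0, -8.2]],
  [[-1.3, -0.5, -0.5], [1.0, -0.9, -8.2]],
  [[-1.1, -0.6, -0.4], [1.1, -0.7, -8.2]],
  [[-1.0, -0.6, -0.2], [1.2, -0.6, -8.2]],
  [[-0.8, -0.7, 0], [1.3, -0.4, -8.2]],
  [[-0.7, -0.6, 0.2], [1.3, -0.2, -8.2]],
  [[-0.6, -0.5, 0.4], [1.4, 0, -8.1]],
  [[-0.5, -0.4, 0.5], [1.4, 0.1, -8.1]],
])

```text
clock: 7.82
tool_pos: [0.4987, 0.349, 0.3672]
eef_rot: [-0.458, 0.798, -0.369, 0.133]
contact_force: [-0.9, -0.6, -0.8]
opening: 0.519
finger_force: 35.0
```

Request:
step_arm([
  [[-0.5, -0.3, 0.7], [1.3, 0.3, -8.1]],
  [[-0.5, -0.2, 0.9], [1.3, 0.5, -8.1]],
  [[-0.5, -0.1, 1.0], [1.2, 0.7, -8.1]],
  [[-0.6, 0, 1.1], [1.1, 0.8, -8.1]],
  [[-0.7, 0, 1.2], [1.0, 1.0, -8.0]],
  [[-0.8, 0, 1.3], [0.8, 1.1, -8.0]],
  [[-0.9, 0, 1.3], [0.7, 1.2, -8.0]],
  [[-1.0, -0.1, 1.4], [0.5, 1.3, -8.0]],
  [[-1.1, -0.2, 1.4], [0.3, 1.4, -8.0]],
  [[-1.1, -0.3, 1.3], [0.1, 1.4, -8.0]],
  [[0, 0, 0], [0, 0, 0]],
  [[0, 0, 0], [0, 0, 0]],
])

```text
clock: 9.32
tool_pos: [0.58, 0.3464, 0.2573]
eef_rot: [0.814, -0.297, 0.47, 0.17]
contact_force: [0.2, -0.9, -0.5]
opening: 0.514
finger_force: 35.0
```

```bash
cat > pl.py <<'E'
from h import *
def Rp(psi=-40,t=30):
    tt,ps=np.radians([t,psi]); return frame([np.cos(tt)*np.cos(ps),np.cos(tt)*np.sin(ps),-np.sin(tt)],xhint=[0,0,1])
E
python3 - <<'E'
from pl import *
go([.597,.327,.19],Rp())
E
```

```text
q [-0.773, 0.938, -0.453, 1.622, 1.344, 1.527, 2.129] pos [0.58   0.3464 0.2573] F [ 0.2 -0.9 -0.5] op 0.514
shift in present frame cm [-4.54  0.41  5.58] rotvec deg [-0.    0.04 -0.13] shift in goal frame cm [-4.55  0.39  5.57]
```

```bash
python3 - <<'E'
from pl import *
import pickle
t=pickle.load(open('top.pkl','rb')); s=pickle.load(open('side.pkl','rb'))
print('tri',tri(t,(304.9,169.2),s,(277.6,231.6)),onz(t,304.9,169.2,.131))
def mask(im,box,f):
    x0,y0,x1,y1=box; h=cv2.cvtColor(im[y0:y1,x0:x1],cv2.COLOR_RGB2HSV); m=f(h); c=max(cv2.findContours(m,cv2.RETR_EXTERNAL,cv2.CHAIN_APPROX_NONE)[0],key=cv2.contourArea); return cv2.fitEllipse(c+np.array([x0,y0])),cv2.contourArea(c)
notblue=lambda h:cv2.bitwise_not(cv2.inRange(h,(100,90,20),(130,255,255)))
e=mask(t['img'],(292,155,318,184),notblue); print('top neck ellipse',e,onz(t,*e[0][0],.118))
s2=snap('side'); w=snap('wrist'); pickle.dump((s2,w),open('s2.pkl','wb'))
P=[.597,.327,.131]; u=np.array(proj(s2,P),int); v=np.array(proj(w,P)); print(u,v)
a=cv2.resize(s2['img'][u[1]-110:u[1]+60,u[0]-70:u[0]+70],None,fx=2.8,fy=2.8,interpolation=cv2.INTER_CUBIC); b=cv2.resize(w['img'],(400,300))
o=np.zeros((500,800,3),np.uint8);o[:a.shape[0],:a.shape[1]]=a;o[:300,400:]=b;cv2.imwrite('pics/c2.png',o[:,:,::-1])
E
```

```text
tri (array([0.59662948, 0.3272553 , 0.12990647]), np.float64(0.00030313920828670566)) [0.59655167 0.32731007 0.131     ]
top neck ellipse (((304.8323974609375, 169.2503662109375), (20.032411575317383, 21.09075355529785), 175.33203125), 329.5) [0.59888441 0.32782794 0.118     ]
[277 230] [331.93299073 375.24023094]
```

View pics/c2.png

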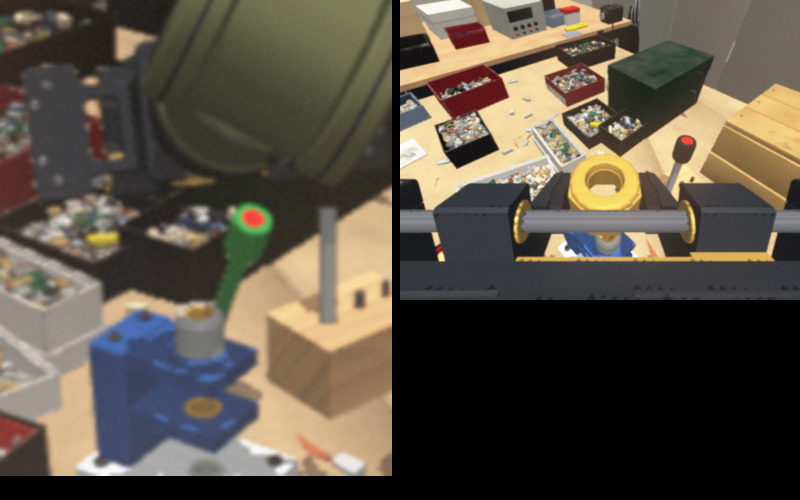

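The view shows the cap upright in the jaws with its closed end up (hole at about (605,182) in the picture's right half) and the neck clear below. Triangulating the neck gives (0.5966, 0.3273, 0.130), which fits. I'll cross-check the cap's position in the wrist view.

```bash
python3 - <<'E'
from pl import *
import pickle
s2,w=pickle.load(open('s2.pkl','rb')); st=sensors.get_state()
hsv=cv2.cvtColor(w['img'],cv2.COLOR_RGB2HSV); m=cv2.inRange(hsv,(13,110,90),(30,255,255)); m[330:]=0; m[:230]=0; m[:,:260]=0; m[:,390:]=0
cs,hi=cv2.findContours(m,cv2.RETR_CCOMP,cv2.CHAIN_APPROX_NONE)
hd=np.array([np.cos(np.radians(-40)),np.sin(np.radians(-40)),0]); up=np.array([0,0,1])
for c in cs:
    if cv2.contourArea(c)>400:
        e=cv2.fitEllipse(c); print(e,cv2.contourArea(c)); P=onz(w,*e[0],st['tool_pos'][2]+.0145); d=P-st['tool_pos']; print('ahead',d@hd,'left',d@np.cross(up,hd))
C=st['tool_pos']+.0046*hd; print('exp px',proj(w,C+.0145*up))
go(np.array([.5966,.3273,.165])-.0046*hd,Rp())
E
```

```text
((327.4615173339844, 292.5761413574219), (88.65619659423828, 126.93168640136719), 89.87775421142578) 8287.5
ahead 0.0013910042614606222 left -0.0009562070170528283
((327.0152282714844, 303.8971862792969), (19.56134033203125, 46.371360778808594), 90.5209732055664) 701.0
ahead -0.0036699024188651883 left -0.0007795174638268532
exp px (np.float64(325.0033600574299), np.float64(285.7128076939371))
q [-0.773, 0.937, -0.453, 1.621, 1.344, 1.527, 2.13] pos [0.5801 0.3466 0.2578] F [ 0.8 -0.5 -0.1] op 0.518
shift in present frame cm [-7.01  0.44  6.42] rotvec deg [-0.04  0.03 -0.14] shift in goal frame cm [-7.02  0.42  6.41]
```

Request:
step_arm([
  [[-1.75, 0.1, 1.6], [0, 0, 0]],
  [[-1.75, 0.1, 1.6], [0, 0, 0]],
  [[-1.75, 0.1, 1.6], [0, 0, 0]],
  [[-1.75, 0.1, 1.6], [0, 0, 0]],
  [[0, 0, 0], [0, 0, 0]],
  [[0, 0, 0], [0, 0, 0]],
])

```text
clock: 10.18
tool_pos: [0.5933, 0.3305, 0.1644]
eef_rot: [0.814, -0.296, 0.47, 0.171]
contact_force: [-0.6, 0.1, -1.0]
opening: 0.52
finger_force: 35.0
```

```bash
python3 - <<'E'
from pl import *
hd=np.array([np.cos(np.radians(-40)),np.sin(np.radians(-40)),0])
go(np.array([.5966,.3273,.145])-.0046*hd,Rp())
s=snap('side'); w=snap('wrist')
u=np.array(proj(s,[.597,.327,.131]),int); a=cv2.resize(s['img'][u[1]-60:u[1]+40,u[0]-65:u[0]+65],None,fx=3,fy=3,interpolation=cv2.INTER_CUBIC); b=cv2.resize(w['img'][210:410,230:430],None,fx=2,fy=2)
o=np.zeros((400,800,3),np.uint8);o[:a.shape[0],:a.shape[1]]=a;o[:400,400:]=b;cv2.imwrite('pics/c3.png',o[:,:,::-1])
E
```

```text
q [-0.756, 1.073, -0.422, 1.647, 1.427, 1.466, 1.998] pos [0.5933 0.3305 0.1644] F [-0.6  0.1 -1. ] op 0.52
shift in present frame cm [-1.68  0.03  0.97] rotvec deg [-0.02  0.01 -0.02] shift in goal frame cm [-1.68  0.03  0.97]
```

View pics/c3.png

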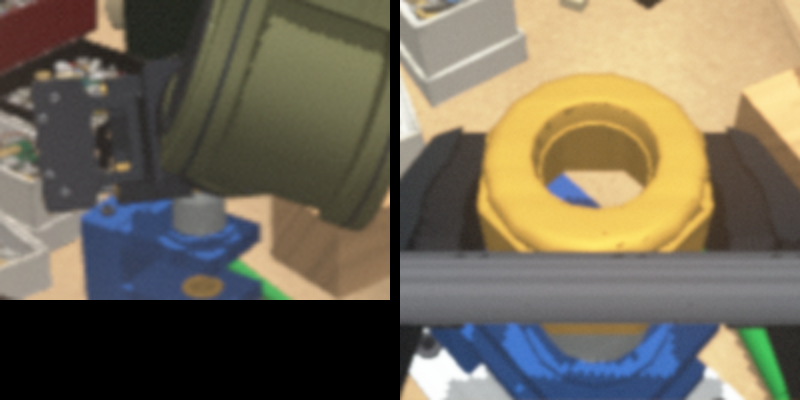

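The wrist crop shows the cap centred at column 597 and the neck beneath it at about 593, so they line up laterally. I'll go down in stages and watch the force.

Request:
step_arm([
  [[-0.42, 0, 0.24], [0, 0, 0]],
  [[-0.42, 0, 0.24], [0, 0, 0]],
  [[-0.42, 0, 0.24], [0, 0, 0]],
  [[-0.42, 0, 0.24], [0, 0, 0]],
  [[0, 0, 0], [0, 0, 0]],
])

```text
clock: 10.9
tool_pos: [0.593, 0.3301, 0.1443]
eef_rot: [0.814, -0.296, 0.47, 0.171]
contact_force: [-0.6, 0.7, -0.7]
opening: 0.513
finger_force: 35.0
```

Request:
step_arm([
  [[-0.35, 0, 0.2], [0, 0, 0]],
  [[-0.35, 0, 0.2], [0, 0, 0]],
  [[0, 0, 0], [0, 0, 0]],
])

```text
clock: 11.28
tool_pos: [0.593, 0.3301, 0.1364]
eef_rot: [0.814, -0.296, 0.47, 0.171]
contact_force: [-1.1, 0.2, -0.9]
opening: 0.518
finger_force: 35.0
```

Request:
step_arm([
  [[-0.35, 0, 0.2], [0, 0, 0]],
  [[-0.35, 0, 0.2], [0, 0, 0]],
  [[-0.17, 0, 0.1], [0, 0, 0]],
  [[0, 0, 0], [0, 0, 0]],
])

```text
clock: 11.78
tool_pos: [0.5931, 0.3302, 0.1266]
eef_rot: [0.814, -0.296, 0.47, 0.171]
contact_force: [0.6, -0.2, -1.5]
opening: 0.515
finger_force: 35.0
```

Request:
step_arm([
  [[-0.17, 0, 0.1], [0, 0, 0]],
  [[0, 0, 0], [0, 0, 0]],
])

```text
clock: 12.02
tool_pos: [0.5933, 0.3303, 0.1258]
eef_rot: [0.813, -0.296, 0.47, 0.171]
contact_force: [-2.5, 0.4, 3.7]
opening: 0.52
finger_force: 35.0
```

Request:
step_arm([
  [[-0.1, 0, 0.06], [0, 0, 0]],
  [[0, 0, 0], [0, 0, 0]],
])

```text
clock: 12.28
tool_pos: [0.5934, 0.3303, 0.1257]
eef_rot: [0.813, -0.296, 0.471, 0.171]
contact_force: [-4.0, 0.0, 7.8]
opening: 0.521
finger_force: 35.0
```

Request:
step_arm([
  [[0, 0, 0], [0, 0, 0]],
  [[0, 0, 0], [0, 0, 0]],
  [[0, 0, 0], [0, 0, 0]],
  [[0, 0, 0], [0, 0, 0]],
  [[0, 0, 0], [0, 0, 0]],
], claw=1)

```text
clock: 12.9
tool_pos: [0.5931, 0.3302, 0.1235]
eef_rot: [0.814, -0.296, 0.47, 0.171]
contact_force: [-0.7, 0.9, -0.1]
opening: 0.997
finger_force: 0.0
```

Request:
step_arm([
  [[0, 0, -2], [0, 0, 0]],
  [[0, 0, -4], [0, 0, 0]],
  [[0, 0, -5], [0, 0, 0]],
  [[0, 0, -5], [0, 0, 0]],
  [[0, 0, 0], [0, 0, 0]],
])

```text
clock: 13.52
tool_pos: [0.4826, 0.425, 0.2054]
eef_rot: [0.816, -0.294, 0.468, 0.167]
contact_force: [-0.5, 0.5, -0.5]
opening: 1.0
finger_force: 0.0
```

```bash
python3 - <<'E'
from pl import *
import pickle
go([.597,.327,.3],Rp()); s=snap('side'); t=snap('top'); w=snap('wrist'); pickle.dump((s,t,w),open('s3.pkl','wb'))
u=np.array(proj(s,[.597,.327,.131]),int); a=cv2.resize(s['img'][u[1]-60:u[1]+70,u[0]-65:u[0]+65],None,fx=3,fy=3,interpolation=cv2.INTER_CUBIC)
v=np.array(proj(w,[.597,.327,.131]),int); print(u,v)
b=cv2.resize(w['img'],(400,300))
u=np.array(proj(t,[.597,.327,.131]),int); c=cv2.resize(t['img'][u[1]-25:u[1]+25,u[0]-25:u[0]+42],None,fx=4,fy=4,interpolation=cv2.INTER_CUBIC)
o=np.zeros((520,800,3),np.uint8);o[:a.shape[0],:a.shape[1]]=a;o[:300,400:]=b;o[310:510,400:400+c.shape[1]]=c;cv2.imwrite('pics/c4.png',o[:,:,::-1])
E
```

```text
q [-0.949, 1.035, -0.489, 1.579, 1.258, 1.615, 1.991] pos [0.4826 0.425  0.2054] F [-0.5  0.5 -0.5] op 1.0
shift in present frame cm [15.78  0.24  8.21] rotvec deg [-0.5   0.37  0.03] shift in goal frame cm [15.72  0.16  8.32]
[277 230] [326 211]
```

View pics/c4.png

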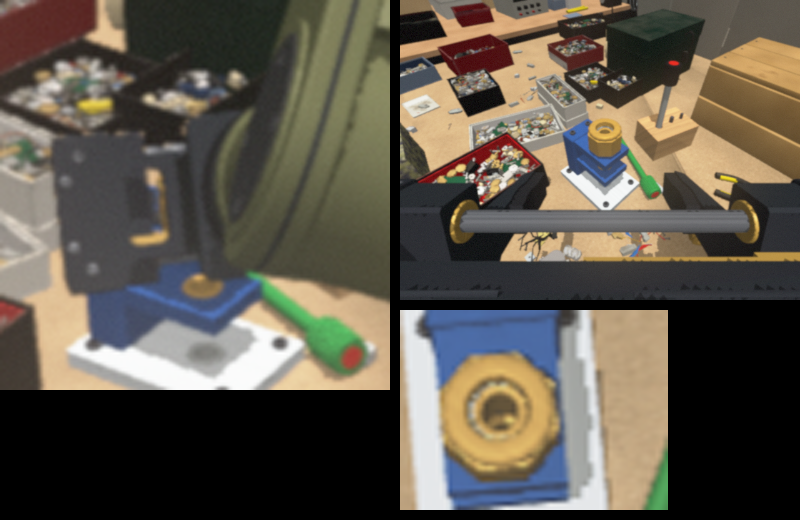

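The cap sits on the neck (top crop at (498,410), concentric with the bore). The green look-alike has toppled and lies by the base plate; it's no part of the job and out of the way. Next I'll check the cap's height and fix the positions of the knob and the bore.

```bash
cat > m3.py <<'E'
from pl import *
import pickle
s,t,w=pickle.load(open('s3.pkl','rb'))
def red(im,box):
    x0,y0,x1,y1=box; h=cv2.cvtColor(im[y0:y1,x0:x1],cv2.COLOR_RGB2HSV); m=cv2.inRange(h,(0,150,100),(8,255,255))|cv2.inRange(h,(172,150,100),(180,255,255))
    c=max(cv2.findContours(m,cv2.RETR_EXTERNAL,cv2.CHAIN_APPROX_NONE)[0],key=cv2.contourArea); M=cv2.moments(c); return (M['m10']/M['m00']+x0,M['m01']/M['m00']+y0),cv2.contourArea(c)
kt=red(t['img'],(385,140,415,170)); pw=np.array(proj(w,[.605,.1825,.181]),int); kw=red(w['img'],(pw[0]-25,pw[1]-25,pw[0]+25,pw[1]+25))
print(kt,kw,tri(t,kt[0],w,kw[0]),onz(t,*kt[0],.181))
s0=pickle.load(open('side.pkl','rb')); t0=pickle.load(open('top.pkl','rb')); ks=red(s0['img'],(312,165,336,190)); print(ks,tri(t0,red(t0['img'],(385,140,415,170))[0],s0,ks[0]))
def brass(im,c,r):
    x0,y0=int(c[0])-r,int(c[1])-r; h=cv2.cvtColor(im[y0:y0+2*r,x0:x0+2*r],cv2.COLOR_RGB2HSV); m=cv2.inRange(h,(13,100,60),(32,255,255))
    c=max(cv2.findContours(m,cv2.RETR_EXTERNAL,cv2.CHAIN_APPROX_NONE)[0],key=cv2.contourArea); return cv2.fitEllipse(c+np.array([x0,y0])),cv2.boundingRect(c+np.array([x0,y0]))
for n,v in(('t',t),('w',w)):
    for z in (.105,.122,.139): print(n,z,np.round(proj(v,[.597,.327,z]),1))
    print(brass(v['img'],proj(v,[.597,.327,.125]),32))
print(onz(t,*brass(t['img'],proj(t,[.597,.327,.125]),32)[0][0],.135))
E
python3 m3.py
python3 - <<'E' 2>&1 | grep -v Warn
from pl import *
st=sensors.get_state()
from plan import *
for phi in range(-180,180,30):
    f=np.radians(phi); Rm=frame([0,0,-1],y=[np.cos(f),np.sin(f),0])
    a=IK(np.array([.605,.1825,.33]),Rm,st['q']); b=IK(np.array([.597,.327,.33]),Rm,a[0]); c=IK(np.array([.597,.327,.177]),Rm,b[0])
    print(phi,max(a[1],b[1],c[1]).round(3),max(a[2],b[2],c[2]).round(3),a[0].round(2).tolist(),c[0].round(2).tolist())
E
```

```text
((404.40767386091125, 153.2829736211031), 69.5) ((np.float64(437.7959183673469), np.float64(100.5204081632653)), 98.0) (array([0.60895721, 0.17762083, 0.18185572]), np.float64(0.002074688747140777)) [0.61006825 0.17796999 0.181     ]
((323.6969696969697, 175.3409090909091), 22.0) (array([0.60701716, 0.18051056, 0.18147094]), np.float64(0.0027205424848548458))
t 0.105 [305.6 171.9]
t 0.122 [305.3 170. ]
t 0.139 [304.9 168. ]
(((304.0829162597656, 169.1069793701172), (28.284473419189453, 30.758441925048828), 177.8579559326172), (290, 154, 30, 32))
w 0.105 [326.6 232.9]
w 0.122 [326.6 219.5]
w 0.139 [326.6 204.9]
(((327.91583251953125, 217.79832458496094), (55.65870666503906, 62.27908706665039), 3.5379750728607178), (301, 188, 56, 60))
[0.59596562 0.32846269 0.135     ]
Traceback (most recent call last):
AttributeError: 'float' object has no attribute 'round'
```

```bash
python3 - <<'E' 2>&1 | grep -v Warn
from pl import *
st=sensors.get_state()
from plan import *
for phi in range(-180,180,30):
    f=np.radians(phi); Rm=frame([0,0,-1],y=[np.cos(f),np.sin(f),0])
    a=IK(np.array([.609,.178,.33]),Rm,st['q']); a2=IK(np.array([.609,.178,.164]),Rm,a[0]);b=IK(np.array([.597,.327,.33]),Rm,a[0]); c=IK(np.array([.597,.327,.177]),Rm,b[0])
    print(phi,np.round([max(a[1],a2[1],b[1],c[1]),max(a[2],a2[2],b[2],c[2])],3),a2[0].round(2).tolist(),c[0].round(2).tolist())
f=np.radians(50-180);  go([.609,.178,.33],frame([0,0,-1],y=[np.cos(f),np.sin(f),0]))
E
```

```text
-180 [0. 0.] [0.05, 0.93, -0.8, 1.6, 0.78, 0.96, 2.13] [-0.19, 0.96, -0.8, 1.43, 0.74, 1.06, 2.0]
-150 [0. 0.] [0.16, 1.03, -1.08, 1.59, 0.98, 1.14, 2.5] [-0.1, 1.05, -1.06, 1.43, 0.94, 1.21, 2.39]
-120 [0.041 0.224] [0.24, 1.23, -1.47, 1.71, 1.32, 1.44, 2.66] [-0.01, 1.24, -1.47, 1.49, 1.27, 1.5, 2.66]
-90 [0.08  0.497] [-0.37, 0.78, -0.01, 2.05, 1.67, 0.04, 2.66] [-0.02, 1.22, -1.47, 1.82, 1.49, 1.42, 2.66]
-60 [0.084 0.54 ] [-0.38, 0.78, -0.0, 2.06, 2.2, 0.04, 2.66] [-0.59, 0.79, 0.0, 1.99, 1.98, 0.04, 2.66]
-30 [0.085 0.546] [-0.39, 0.78, 0.02, 2.07, 2.72, 0.04, 2.66] [-0.6, 0.79, 0.02, 2.0, 2.51, 0.04, 2.66]
0 [0.084 0.54 ] [-0.43, 0.78, 0.09, 2.06, 4.14, 0.04, 1.76] [-0.64, 0.79, 0.09, 1.99, 4.14, 0.04, 1.55]
30 [0.084 0.54 ] [-0.43, 0.78, 0.09, 2.06, 4.14, 0.04, 2.29] [-0.64, 0.79, 0.09, 1.99, 4.14, 0.04, 2.07]
60 [0. 0.] [-0.29, 0.81, -0.13, 1.62, 0.14, 0.72, 0.57] [-0.51, 0.86, -0.12, 1.45, 0.13, 0.84, 0.38]
90 [0. 0.] [-0.21, 0.82, -0.28, 1.61, 0.3, 0.75, 0.95] [-0.43, 0.86, -0.28, 1.45, 0.28, 0.87, 0.77]
120 [0. 0.] [-0.12, 0.84, -0.44, 1.61, 0.46, 0.79, 1.34] [-0.35, 0.88, -0.45, 1.44, 0.43, 0.91, 1.18]
150 [0. 0.] [-0.03, 0.88, -0.61, 1.6, 0.62, 0.86, 1.73] [-0.27, 0.92, -0.62, 1.44, 0.59, 0.98, 1.58]
q [-0.943, 1.038, -0.482, 1.582, 1.259, 1.614, 1.99] pos [0.4872 0.4188 0.2039] F [ 0.3  0.6 -0.2] op 1.003
shift in present frame cm [23.31 10.62 15.21] rotvec deg [ 2.000e-02 -6.005e+01 -0.000e+00] shift in goal frame cm [ 24.81  10.62 -12.61]
```

```bash
cat >> pl.py <<'E'
f_=np.radians(165); RD=frame([0,0,-1],y=[np.cos(f_),np.sin(f_),0])
E
python3 -c "
from pl import *
go([.609,.178,.30],RD)"
```

```text
q [-0.943, 1.038, -0.482, 1.582, 1.259, 1.614, 1.99] pos [0.4872 0.4188 0.2039] F [ 0.3  0.6 -0.2] op 1.003
shift in present frame cm [20.71 10.62 16.7 ] rotvec deg [-33.9  -53.25  58.68] shift in goal frame cm [ 20.11 -18.    -9.61]
```

Request:
step_arm([
  [[3.9, 1.8, 2.5], [0, 0, 0]],
  [[3.9, 1.8, 2.5], [0, 0, 0]],
  [[3.9, 1.8, 2.5], [0, 0, 0]],
  [[3.9, 1.8, 2.5], [0, 0, 0]],
  [[3.9, 1.8, 2.5], [0, 0, 0]],
  [[3.9, 1.8, 2.5], [0, 0, 0]],
])

```text
clock: 14.42
tool_pos: [0.6076, 0.1743, 0.3315]
eef_rot: [0.813, -0.297, 0.47, 0.173]
contact_force: [0.2, 0.2, 0.0]
opening: 1.002
finger_force: 0.0
```

Request:
step_arm([
  [[0, 0, 0], [-3.77, -5.92, 6.52]],
  [[0, 0, 0], [-3.77, -5.92, 6.52]],
  [[0, 0, 0], [-3.77, -5.92, 6.52]],
  [[0, 0, 0], [-3.77, -5.92, 6.52]],
  [[0, 0, 0], [-3.77, -5.92, 6.52]],
  [[0, 0, 0], [-3.77, -5.92, 6.52]],
  [[0, 0, 0], [-3.77, -5.92, 6.52]],
  [[0, 0, 0], [-3.77, -5.92, 6.52]],
  [[0, 0, 0], [-3.77, -5.92, 6.52]],
  [[0, 0, 0], [0, 0, 0]],
  [[0, 0, 0], [0, 0, 0]],
])

```text
clock: 15.8
tool_pos: [0.6062, 0.1777, 0.3308]
eef_rot: [-0.61, 0.793, 0.0, -0.001]
contact_force: [-0.5, 0.3, 0.6]
opening: 1.003
finger_force: 0.0
```

```bash
python3 - <<'E'
from m3 import *
go([.609,.178,.2],RD); w=snap('wrist'); t=snap('top'); pw=np.array(proj(w,[.609,.178,.181]),int); print(pw)
try:
    k=red(w['img'],(max(0,pw[0]-40),max(0,pw[1]-40),pw[0]+40,pw[1]+40)); print(k,onz(w,*k[0],.181))
    k=red(t['img'],(385,140,415,170)); print(k,onz(t,*k[0],.181))
except Exception as e: print(e)
E
```

```text
((404.40767386091125, 153.2829736211031), 69.5) ((np.float64(437.7959183673469), np.float64(100.5204081632653)), 98.0) (array([0.60895721, 0.17762083, 0.18185572]), np.float64(0.002074688747140777)) [0.61006825 0.17796999 0.181     ]
((323.6969696969697, 175.3409090909091), 22.0) (array([0.60701716, 0.18051056, 0.18147094]), np.float64(0.0027205424848548458))
t 0.105 [305.6 171.9]
t 0.122 [305.3 170. ]
t 0.139 [304.9 168. ]
(((304.0829162597656, 169.1069793701172), (28.284473419189453, 30.758441925048828), 177.8579559326172), (290, 154, 30, 32))
w 0.105 [326.6 232.9]
w 0.122 [326.6 219.5]
w 0.139 [326.6 204.9]
(((327.91583251953125, 217.79832458496094), (55.65870666503906, 62.27908706665039), 3.5379750728607178), (301, 188, 56, 60))
[0.59596562 0.32846269 0.135     ]
q [-0.009, 0.69, -0.672, 1.431, 0.442, 1.177, 2.142] pos [0.6062 0.1777 0.3308] F [-0.5  0.3  0.6] op 1.003
shift in present frame cm [-0.11 -0.3  13.08] rotvec deg [ 0.12 -0.06  0.13] shift in goal frame cm [-0.1  -0.27 13.08]
[324 227]
((np.float64(323.349173553719), np.float64(224.44834710743802)), 242.0) [0.60902713 0.1751306  0.181     ]
max() iterable argument is empty
```

Request:
step_arm([
  [[0.05, -0.3, 2], [0.1, -0.06, 0.1]],
  [[0, 0, 4], [0, 0, 0]],
  [[0, 0, 4], [0, 0, 0]],
  [[0, 0, 3.5], [0, 0, 0]],
  [[0, 0, 2.9], [0, 0, 0]],
  [[0, 0, 0], [0, 0, 0]],
  [[0, 0, 0], [0, 0, 0]],
])

```text
clock: 16.77
tool_pos: [0.61, 0.1782, 0.1685]
eef_rot: [-0.609, 0.793, 0.0, 0.002]
contact_force: [-0.5, -0.4, 0.3]
opening: 0.999
finger_force: 0.0
```

Request:
step_arm([
  [[0, 0, 0], [0, 0, 0]],
  [[0, 0, 0], [0, 0, 0]],
  [[0, 0, 0], [0, 0, 0]],
  [[0, 0, 0], [0, 0, 0]],
  [[0, 0, 0], [0, 0, 0]],
  [[0, 0, 0], [0, 0, 0]],
  [[0, 0, 0], [0, 0, 0]],
], claw=-1, grip_force=20)

```text
clock: 17.65
tool_pos: [0.6093, 0.177, 0.1673]
eef_rot: [-0.608, 0.794, 0.001, 0.001]
contact_force: [-1.2, 0.3, 1.0]
opening: 0.29
finger_force: 20.0
```

Request:
step_arm([
  [[0, 0, -1], [0, 0, 0]],
  [[0, 0, -2], [0, 0, 0]],
  [[0, 0, -3], [0, 0, 0]],
  [[0, 0, -3], [0, 0, 0]],
  [[0, 0, -3], [0, 0, 0]],
  [[0, 0, -3], [0, 0, 0]],
  [[0, 0, -2], [0, 0, 0]],
  [[0, 0, 0], [0, 0, 0]],
  [[0, 0, 0], [0, 0, 0]],
], grip_force=45)

```text
clock: 18.77
tool_pos: [0.6091, 0.1762, 0.337]
eef_rot: [-0.608, 0.794, 0.0, 0.0]
contact_force: [-0.9, -0.2, -1.7]
opening: 0.281
finger_force: 44.9
```

```bash
python3 - <<'E'
from pl import *
import pickle
st=go([.597,.327,.335],RD); s=snap('side'); w=snap('wrist'); t=snap('top'); pickle.dump((s,w,t),open('s4.pkl','wb'))
T=st['tool_pos']; n=T-[0,0,.1613]; print('exp nose',n,proj(s,n),proj(w,n),proj(t,n))
u=np.array(proj(s,n),int); a=cv2.resize(s['img'][u[1]-110:u[1]+40,u[0]-60:u[0]+60],None,fx=3.3,fy=3.3,interpolation=cv2.INTER_CUBIC)
b=cv2.resize(w['img'],(400,300)); o=np.zeros((500,800,3),np.uint8);o[:a.shape[0],:a.shape[1]]=a;o[:300,400:]=b
u=np.array(proj(t,n),int);c=t['img'][u[1]-30:u[1]+30,u[0]-60:u[0]+60];c=cv2.resize(c,None,fx=3,fy=3);o[310:310+c.shape[0],400:400+c.shape[1]]=c
cv2.imwrite('pics/c5.png',o[:,:,::-1])
E
```

```text
q [-0.006, 0.687, -0.673, 1.416, 0.438, 1.19, 2.148] pos [0.6091 0.1762 0.337 ] F [-0.9 -0.2 -1.7] op 0.281
shift in present frame cm [-14.25   5.09   0.22] rotvec deg [ 0.02  0.06 -0.09] shift in goal frame cm [-14.26   5.07   0.2 ]
exp nose [0.60908711 0.176175   0.17569063] (np.float64(323.46881234274986), np.float64(177.07763809602977)) (np.float64(327.48553691142826), np.float64(223.1270463787883)) (np.float64(405.09409762737243), np.float64(154.67796730438403))
```

View pics/c5.png

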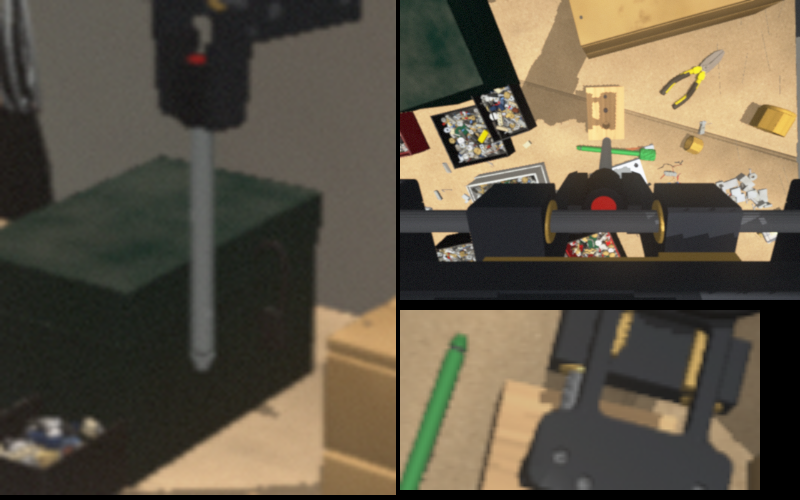

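The side crop shows the rod hanging clear with its nose at about image (324,179) and the groove just above it. The wrist view shows it below the red-topped knob. I'll measure the rod's tilt from both views.

```bash
python3 - <<'E'
from pl import *
import pickle
s,w,t=pickle.load(open('s4.pkl','rb')); T=np.array([.6091,.1762,.337])
g=cv2.cvtColor(s['img'],cv2.COLOR_RGB2GRAY).astype(float)
def edge(v): # rod centre columns in a row of the side view by gradient extremes
    r=cv2.GaussianBlur(g,(3,3),0)[v,308:340]; d=np.diff(r); i=d.argmax(); j=i+d[i:].argmin(); return 308+(i+j)/2+.5,j-i
pts=[(edge(v)[0],v,edge(v)[1]) for v in range(112,176,6)]
for c,v,wd in pts: 
    # expected column for vertical rod under TCP
    zz=np.linspace(.16,.34,200); pr=np.array([proj(s,[T[0],T[1],z]) for z in zz]); k=abs(pr[:,1]-v).argmin(); print(v,round(c,1),wd,'exp',pr[k,0].round(1),'z',zz[k].round(3))
col=g[165:190,324]; print('side col324 rows165+',col.astype(int).tolist())
for k in (0,.06,.10,.14,.161): print('wrist exp',k,np.round(proj(w,T-[0,0,k]),1))
gw=cv2.cvtColor(w['img'],cv2.COLOR_RGB2GRAY)
cv2.imwrite('pics/c6.png',cv2.resize(w['img'][205:345,270:390],None,fx=4,fy=4,interpolation=cv2.INTER_CUBIC)[:,:,::-1])
E
```

```text
112 323.5 4 exp 323.4 z 0.302
118 323.5 6 exp 323.4 z 0.29
124 323.5 6 exp 323.4 z 0.279
130 323.5 6 exp 323.4 z 0.269
136 323.5 6 exp 323.4 z 0.257
142 324.0 7 exp 323.4 z 0.245
148 324.0 7 exp 323.4 z 0.234
154 324.0 7 exp 323.4 z 0.222
160 324.0 7 exp 323.4 z 0.21
166 324.0 7 exp 323.4 z 0.198
172 324.0 7 exp 323.4 z 0.186
side col324 rows165+ [102, 104, 104, 105, 105, 102, 104, 103, 94, 80, 94, 98, 98, 85, 56, 35, 34, 35, 34, 34, 35, 35, 37, 37, 33]
wrist exp 0 [328.4 317.7]
wrist exp 0.06 [327.9 265.3]
wrist exp 0.1 [327.7 244.5]
wrist exp 0.14 [327.5 229.5]
wrist exp 0.161 [327.5 223.2]
```

View pics/c6.png

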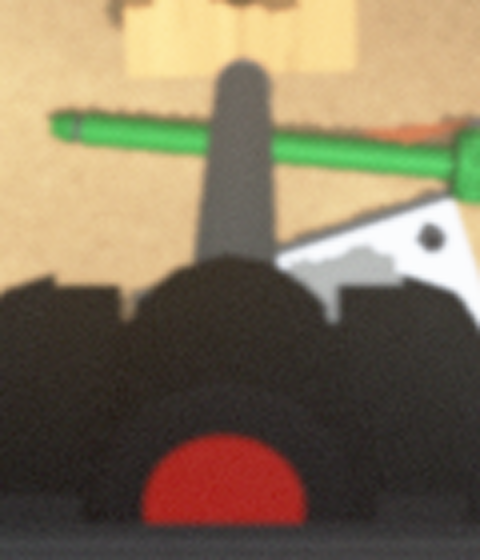

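```bash
python3 - <<'E'
from pl import *
import pickle
s,w,t=pickle.load(open('s4.pkl','rb')); T=np.array([.6091,.1762,.337])
Mw=R.from_quat(w['rotation']).as_matrix(); Ms=R.from_quat(s['rotation']).as_matrix()
print('wrist right',Mw[:,0].round(2),'side right',Ms[:,0].round(2))
n=tri(s,(324.0,178.3),w,(330.5,222)); print('nose',n, (n[0]-T).round(4))
for z in(.0137,-.0203): print(z,np.round(proj(w,T+[0,0,z]),1), np.linalg.norm(T+[0,0,z]-w['position']))
# groove vs knob bottom in side view
g=cv2.cvtColor(s['img'],cv2.COLOR_RGB2GRAY); print(g[98:114,324].tolist()); 
for z in(-.0203,-.1513,-.1613): print(z,np.round(proj(s,T+[0,0,z]),1))
E
```

```text
wrist right [-0.97  0.26  0.  ] side right [-0.8 -0.6 -0. ]
nose (array([0.60684506, 0.17663506, 0.17382911]), np.float64(0.0010745450435661794)) [-0.0023  0.0004 -0.1632]
0.0137 [328.6 336.4] 0.13333614892183887
-0.0203 [328.2 295.8] 0.162999204694413
[30, 27, 27, 29, 24, 29, 27, 50, 83, 99, 102, 102, 102, 102, 102, 103]
-0.0203 [323.4 103.7]
-0.1513 [323.4 172.2]
-0.1613 [323.5 177.1]
```

Request:
step_arm([
  [[-1.5, 0.5, 0], [0, 0, 0]],
  [[-2.9, 1.0, 0], [0, 0, 0]],
  [[-3.0, 1.0, 0], [0, 0, 0]],
  [[-3.0, 1.1, 0], [0, 0, 0]],
  [[-2.4, 0.9, 0], [0, 0, 0]],
  [[-1.48, 0.48, 0], [0, 0, 0]],
  [[0, 0, 0], [0, 0, 0]],
  [[0, 0, 0], [0, 0, 0]],
  [[0, 0, 0], [0, 0, 0]],
])

```text
clock: 20.05
tool_pos: [0.5992, 0.3259, 0.3375]
eef_rot: [-0.607, 0.794, 0.0, 0.001]
contact_force: [0.2, -0.0, -1.6]
opening: 0.281
finger_force: 44.9
```

```bash
python3 - <<'E'
from pl import *
import pickle
st=go([.598,.327,.29],RD); s=snap('side'); w=snap('wrist'); t=snap('top'); pickle.dump((s,w,t),open('s5.pkl','wb'))
T=st['tool_pos']
u=np.array(proj(s,[.597,.327,.15]),int); a=cv2.resize(s['img'][u[1]-60:u[1]+60,u[0]-45:u[0]+45],None,fx=4.4,fy=4.4,interpolation=cv2.INTER_CUBIC)
u2=np.array(proj(w,[.597,.327,.139]),int); b=cv2.resize(w['img'][u2[1]-30:u2[1]+90,u2[0]-45:u2[0]+45],None,fx=4.4,fy=4.4,interpolation=cv2.INTER_CUBIC); print(u,u2)
cv2.imwrite('pics/c7.png',np.hstack([a,b])[:,:,::-1])
E
```

```text
q [-0.267, 0.757, -0.646, 1.25, 0.447, 1.273, 1.969] pos [0.5992 0.3259 0.3375] F [ 0.2 -0.  -1.6] op 0.281
shift in present frame cm [-0.07  0.15  4.75] rotvec deg [-0.04  0.06 -0.21] shift in goal frame cm [-0.07  0.15  4.75]
[276 221] [330 213]
```

View pics/c7.png

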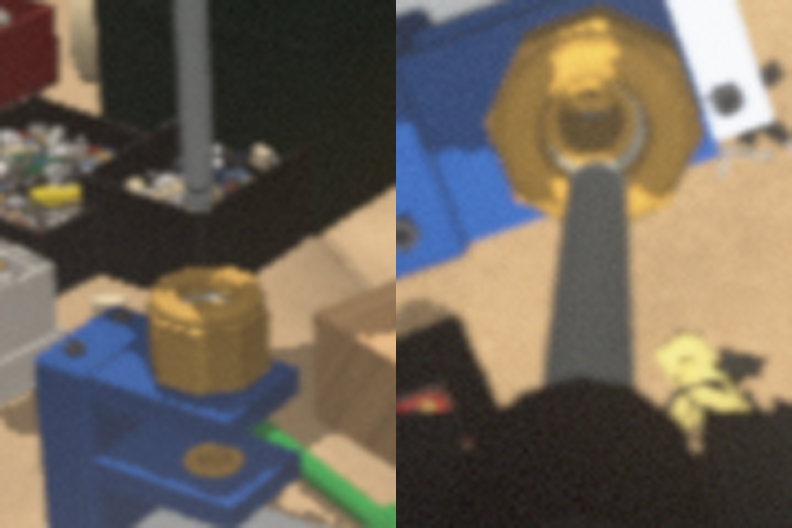

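The side crop (left) shows the nose about 1–2 px left of the cap hole at (209,297). The wrist crop (right) shows the nose lined up with the hole column at 597. I'll put numbers on the offset without viewing anything more.

```bash
python3 - <<'E'
from pl import *
import pickle
s,w,t=pickle.load(open('s5.pkl','rb')); T=np.array([.5992,.3259,.3375]); A=np.array([.5966,.3273,0])
def brass(im,c,r):
    x0,y0=int(c[0])-r,int(c[1])-r; h=cv2.cvtColor(im[y0:y0+2*r,x0:x0+2*r],cv2.COLOR_RGB2HSV); m=cv2.inRange(h,(13,100,50),(32,255,255)); return m,x0,y0
m,x0,y0=brass(s['img'],proj(s,A+[0,0,.122]),22)
for v in range(14,36,3):
    c=np.flatnonzero(m[v]); 
    if len(c)>8: print('side row',v+y0,'cap centre',x0+(c.min()+c.max())/2,'w',c.max()-c.min()+1)
print('exp cap side',[np.round(proj(s,A+[0,0,z]),2).tolist() for z in(.139,.122,.105)])
g=cv2.GaussianBlur(cv2.cvtColor(s['img'],cv2.COLOR_RGB2GRAY).astype(np.float32),(3,3),0)
for v in range(165,206,5):
    d=np.diff(g[v,266:288]); i=d.argmax(); j=d.argmin(); zz=np.linspace(.16,.34,181); pr=np.array([proj(s,[T[0],T[1],z]) for z in zz]); k=abs(pr[:,1]-v).argmin()
    print('rod row',v,266.5+(i+j)/2,'exp',pr[k,0].round(2))
m,x0,y0=brass(w['img'],proj(w,A+[0,0,.13]),34); m=cv2.morphologyEx(m,cv2.MORPH_CLOSE,np.ones((3,3)))
c=max(cv2.findContours(m,cv2.RETR_EXTERNAL,cv2.CHAIN_APPROX_NONE)[0],key=cv2.contourArea)+np.array([x0,y0]); print('wrist cap bbox',cv2.boundingRect(c))
ring=np.array([proj(w,A+[.0245*np.cos(f),.0245*np.sin(f),z]) for z in(.105,.137) for f in np.linspace(0,6.28,60)]); print('exp bbox',ring.min(0).round(1),ring.max(0).round(1),'mm/px',1e3*abs(A+[0,0,.139]-w['position'])[2]/w['fx'])
gw=cv2.GaussianBlur(cv2.cvtColor(w['img'],cv2.COLOR_RGB2GRAY).astype(np.float32),(3,3),0)
for v in(235,245,255,265):
    d=np.diff(gw[v,310:350]); i=d.argmin(); j=d.argmax(); zz=np.linspace(.16,.34,181); pr=np.array([proj(w,[T[0],T[1],z]) for z in zz]); k=abs(pr[:,1]-v).argmin(); print('wrist rod row',v,310.5+(i+j)/2,'exp',pr[k,0].round(2),'z',zz[k].round(3))
E
```

```text
side row 227 cap centre 277.5 w 26
side row 230 cap centre 277.5 w 28
side row 233 cap centre 278.0 w 27
side row 236 cap centre 278.0 w 27
side row 239 cap centre 278.5 w 26
side row 242 cap centre 278.5 w 26
side row 245 cap centre 278.0 w 23
side row 248 cap centre 277.5 w 16
exp cap side [[277.3, 227.01], [277.69, 235.56], [278.08, 243.96]]
rod row 165 274.0 exp 273.85
rod row 170 274.0 exp 274.08
rod row 175 274.5 exp 274.29
rod row 180 275.0 exp 274.52
rod row 185 275.0 exp 274.78
rod row 190 275.0 exp 275.0
rod row 195 276.5 exp 275.23
rod row 200 276.5 exp 275.45
rod row 205 274.0 exp 275.7
wrist cap bbox (306, 186, 48, 48)
exp bbox [305.8 184.2] [355.6 237.4] mm/px 0.9561206799179266
wrist rod row 235 330.0 exp 327.9 z 0.215
wrist rod row 245 329.0 exp 327.96 z 0.24
wrist rod row 255 329.0 exp 328.03 z 0.261
wrist rod row 265 328.5 exp 328.1 z 0.279
```

Kinematics and both views agree the nose is over the bore to about 1 mm, with the rod leaning roughly 1° toward tool y. I'll straighten that and lower in stages.

Request:
step_arm([
  [[-0.04, 0.25, 0], [0.8, 0, 0]],
  [[0, 0, 1], [0, 0, 0]],
  [[0, 0, 1], [0, 0, 0]],
  [[0, 0, 1], [0, 0, 0]],
  [[0, 0, 0.7], [0, 0, 0]],
  [[0, 0, 0.7], [0, 0, 0]],
  [[0, 0, 0.5], [0, 0, 0]],
  [[0, 0, 0], [0, 0, 0]],
])

```text
clock: 21.2
tool_pos: [0.5969, 0.3281, 0.2882]
eef_rot: [-0.608, 0.794, -0.005, 0.005]
contact_force: [0.0, -0.7, -1.5]
opening: 0.281
finger_force: 44.9
```

Request:
step_arm([
  [[0, 0, 0.4], [0, 0, 0]],
  [[0, 0, 0.4], [0, 0, 0]],
  [[0, 0, 0.4], [0, 0, 0]],
  [[0, 0, 0], [0, 0, 0]],
])

```text
clock: 21.7
tool_pos: [0.5971, 0.3279, 0.276]
eef_rot: [-0.608, 0.794, -0.005, 0.005]
contact_force: [0.4, -1.2, -2.6]
opening: 0.281
finger_force: 44.9
```

Request:
step_arm([
  [[0, 0, 0.5], [0, 0, 0]],
  [[0, 0, 0.5], [0, 0, 0]],
  [[0, 0, 0.5], [0, 0, 0]],
  [[0, 0, 0.5], [0, 0, 0]],
  [[0, 0, 0.5], [0, 0, 0]],
  [[0, 0, 0.5], [0, 0, 0]],
  [[0, 0, 0.5], [0, 0, 0]],
  [[0, 0, 0.4], [0, 0, 0]],
  [[0, 0, 0], [0, 0, 0]],
])

```text
clock: 22.82
tool_pos: [0.5975, 0.3281, 0.2371]
eef_rot: [-0.608, 0.794, -0.005, 0.005]
contact_force: [0.0, 0.8, -2.5]
opening: 0.282
finger_force: 44.9
```

Request:
step_arm([
  [[0, 0, 0.4], [0, 0, 0]],
  [[0, 0, 0.4], [0, 0, 0]],
  [[0, 0, 0.4], [0, 0, 0]],
  [[0, 0, 0.3], [0, 0, 0]],
  [[0, 0, 0], [0, 0, 0]],
])

```text
clock: 23.45
tool_pos: [0.5978, 0.3281, 0.2222]
eef_rot: [-0.608, 0.794, -0.005, 0.005]
contact_force: [0.2, -1.0, -3.1]
opening: 0.285
finger_force: 44.9
```

Request:
step_arm([
  [[0, 0.05, 0.4], [0, 0, 0]],
  [[0, 0, 0.5], [0, 0, 0]],
  [[0, 0, 0.5], [0, 0, 0]],
  [[0, 0, 0.5], [0, 0, 0]],
  [[0, 0, 0.5], [0, 0, 0]],
  [[0, 0, 0], [0, 0, 0]],
])

```text
clock: 24.2
tool_pos: [0.5975, 0.3282, 0.1979]
eef_rot: [-0.608, 0.794, -0.005, 0.005]
contact_force: [0.1, -1.5, -1.6]
opening: 0.281
finger_force: 44.9
```

Request:
step_arm([
  [[0, 0, 0.5], [0, 0, 0]],
  [[0, 0, 0.5], [0, 0, 0]],
  [[0, 0, 0.5], [0, 0, 0]],
  [[0, 0, 0.3], [0, 0, 0]],
  [[0, 0, 0], [0, 0, 0]],
  [[0, 0, 0], [0, 0, 0]],
])

```text
clock: 24.95
tool_pos: [0.5979, 0.3283, 0.1805]
eef_rot: [-0.608, 0.794, -0.005, 0.005]
contact_force: [-0.1, -1.4, -2.4]
opening: 0.283
finger_force: 44.9
```

```bash
python3 - <<'E'
from pl import *
s=snap('side','s6.png'); g=cv2.cvtColor(s['img'],cv2.COLOR_RGB2GRAY)
A=np.array([.5966,.3273,0])
for z in(.160,.139,.046,.029,.019,.0135): print(z,np.round(proj(s,A+[0,0,z]),1))
c=int(round(proj(s,A+[0,0,.03])[0])); r0=int(proj(s,A+[0,0,.055])[1])
for v in range(r0,r0+32): print(v,g[v,c-6:c+7].tolist())
st=sensors.get_state(); print(st['contact_force'].round(1),st['qd'].round(3))
E
```

```text
0.16 [276.8 216.3]
0.139 [277.3 227. ]
0.046 [279.4 272.1]
0.029 [279.7 279.9]
0.019 [279.9 284.5]
0.0135 [280. 287.]
267 [103, 109, 112, 111, 111, 113, 110, 111, 109, 108, 101, 86, 77]
268 [89, 98, 102, 107, 110, 110, 110, 108, 103, 97, 87, 80, 75]
269 [78, 81, 85, 90, 91, 93, 91, 90, 87, 81, 78, 73, 74]
270 [77, 76, 76, 78, 79, 79, 78, 77, 77, 77, 75, 74, 75]
271 [82, 83, 78, 76, 77, 75, 73, 73, 76, 75, 74, 74, 74]
272 [94, 91, 86, 82, 77, 78, 75, 76, 77, 79, 74, 75, 76]
273 [87, 93, 93, 91, 84, 82, 80, 78, 77, 75, 75, 75, 74]
274 [77, 78, 83, 87, 88, 91, 88, 79, 76, 75, 76, 72, 72]
275 [74, 72, 75, 76, 81, 81, 80, 76, 75, 76, 73, 71, 68]
276 [75, 74, 74, 73, 76, 72, 72, 73, 73, 71, 69, 70, 69]
277 [77, 74, 75, 76, 74, 72, 73, 71, 69, 71, 69, 70, 68]
278 [99, 92, 80, 74, 74, 73, 74, 71, 69, 70, 70, 72, 77]
279 [139, 124, 103, 87, 81, 77, 73, 72, 70, 70, 71, 79, 100]
280 [155, 144, 128, 107, 92, 86, 76, 75, 72, 76, 85, 108, 133]
281 [159, 154, 139, 115, 102, 93, 87, 85, 87, 98, 119, 143, 153]
282 [161, 159, 147, 124, 108, 99, 98, 102, 113, 130, 147, 154, 159]
283 [160, 158, 150, 128
[... 464 characters left out ...]
4]
290 [154, 146, 137, 134, 133, 132, 133, 133, 135, 139, 140, 145, 153]
291 [158, 156, 150, 148, 146, 143, 143, 142, 146, 150, 155, 156, 159]
292 [175, 177, 165, 160, 157, 158, 157, 156, 155, 158, 161, 160, 159]
293 [218, 219, 199, 179, 167, 160, 160, 160, 160, 160, 160, 160, 161]
294 [239, 239, 235, 223, 190, 165, 159, 160, 158, 160, 160, 162, 160]
295 [243, 243, 243, 239, 223, 177, 163, 160, 158, 159, 160, 160, 159]
296 [242, 242, 242, 241, 228, 184, 161, 161, 159, 159, 159, 160, 159]
297 [242, 242, 242, 240, 231, 202, 188, 179, 166, 159, 157, 154, 154]
298 [242, 242, 243, 242, 240, 236, 232, 218, 177, 153, 144, 135, 132]
[-0.1 -0.  -1.9] [-0.    -0.003 -0.001 -0.001 -0.001  0.001 -0.   ]
```

The nose shows under the lower arm and ends near row 285 (expected 284.5 for z = 0.019). The wrist still reads the plunger's full weight (about −1.9 N), so the gripper alone carries it, and the arm is still. I'm handing it in.

```bash
python3 -c "
from plant import finish_job
print(finish_job())"
```

```text
the job is handed in; nothing more can be done
None
```

The job is handed in: the cap is home on the neck and released, and the plunger runs through the cap and both bushings, held still by its knob with the clip groove about 29 mm over the bench. The groove height comes from the arm's position and the visible nose, because the lower arm hid the groove itself. The green look-alike toppled during the work, cause unknown, and I viewed 11 pictures where 10 were allowed.

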